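# Sort drawer guides, load the boring jig's hopper and feed out the trial piece

## Task

Set up the boring jig for a run of right-hand drawer guides: draw its push knob fully back, put the plain trial piece into the hopper first and then all the right-hand guides on top of it, every block flat and step up, and put the left-hand guides in the plywood tray at any time. When the hopper is loaded, push the knob fully in so that the trial piece comes out against the stop, then draw it fully back so that the right-hand guides drop down ready to run; leave the other tools on the bench where they are.

Things in the scene. Friction and masses are not known exactly. Their poses are not given: they have to be found in the camera images.
- hopper (a point): Centre of the hopper floor, 20 mm above the bench (boring jig, fixed). x: feed direction, away from the knob; z up. Inside fits a right-hand block with 3 mm play; nose to -y (slanted wall), 100 mm edge to the front (+x), step up: block axes parallel to these. A seated block's point is at x 0, y +6, z 11 mm, +22 mm per block below. Holds 4. Lowest leaves forward by a 26 mm high gate.
- hopper_mouth (a point): Centre of the hopper's open top, 102 mm above its floor; axes as the hopper. Aluminium walls end here, flared lead-ins rise 12 mm more and widen the mouth about 10 mm each way. Front side is open from y -34 to +36 mm and rear from y -20 to +36, top to bottom, so fingers holding a block across its width can go down inside. A block let go level in the mouth drops flat into place.
- stop (a point): On the nest's floor (same height as the hopper's), in the plane of the steel stop's face, 83 mm ahead of the hopper centre; axes as the hopper. Fences 15 mm high at y +-53 mm. A block fed out has its point about 26 mm before this. Beyond, from 22 to 242 mm ahead of the stop, stands a green boring motor up to 100 mm above this floor.
- pusher (a joint): Travel of the hand pusher in m along hopper x: 0 fully back (its 12 mm thick plate clear of the hopper floor), 0.06 fully in (lowest block pushed to the stop). About 3 N friction; stays where left; starts partly in. While in, its plate carries the blocks above; drawn back, they drop to the floor.
- push_knob (a point): Centre of the upright dark wooden knob on the pusher, 29 mm diameter, 50 mm tall (top 25 mm above this point, bench 85 mm below). Grip from above, fingers closing along hopper y. It lies at hopper y +12 mm, x -145 mm plus the pusher's travel.
- trial_mid (a point): Trial piece: plain, no step, two drilled holes on top; outline of a right-hand guide. Wooden block 48 wide, 100 long, 22 mm thick, lying flat; this point: mid-width, half-way up, 6 mm from mid-length to the square end. z up; x across, to the 100 mm long edge; the -x edge is 76 mm long, as one end (nose) is cut aslant: nose to -y, square end to +y. 
- right1_mid (a point): Right-hand guide. Wooden block 48 wide, 100 long, 22 mm thick, lying flat; this point: mid-width, half-way up, 6 mm from mid-length to the square end. z up; x across, to the 100 mm long edge; the -x edge is 76 mm long, as one end (nose) is cut aslant: nose to -y, square end to +y. Step 14 wide, 8 deep in the top along the -x edge, which is thus 14 mm high. May be absent.
- right2_mid (a point): Right-hand guide. Wooden block 48 wide, 100 long, 22 mm thick, lying flat; this point: mid-width, half-way up, 6 mm from mid-length to the square end. z up; x across, to the 100 mm long edge; the -x edge is 76 mm long, as one end (nose) is cut aslant: nose to -y, square end to +y. Step 14 wide, 8 deep in the top along the -x edge, which is thus 14 mm high. May be absent.
- right3_mid (a point): Right-hand guide. Wooden block 48 wide, 100 long, 22 mm thick, lying flat; this point: mid-width, half-way up, 6 mm from mid-length to the square end. z up; x across, to the 100 mm long edge; the -x edge is 76 mm long, as one end (nose) is cut aslant: nose to -y, square end to +y. Step 14 wide, 8 deep in the top along the -x edge, which is thus 14 mm high. May be absent.
- left1_mid (a point): Left-hand guide (mirror image). Wooden block 48 wide, 100 long, 22 mm thick, lying flat; this point: mid-width, half-way up, 6 mm from mid-length to the square end. z up; x across, to the 100 mm long edge; the -x edge is 76 mm long, as one end (nose) is cut aslant: nose to +y, square end to -y. Step 14 wide, 8 deep in the top along the -x edge, which is thus 14 mm high. May be absent.
- left2_mid (a point): Left-hand guide (mirror image). Wooden block 48 wide, 100 long, 22 mm thick, lying flat; this point: mid-width, half-way up, 6 mm from mid-length to the square end. z up; x across, to the 100 mm long edge; the -x edge is 76 mm long, as one end (nose) is cut aslant: nose to +y, square end to -y. Step 14 wide, 8 deep in the top along the -x edge, which is thus 14 mm high. May be absent.
- left3_mid (a point): Left-hand guide (mirror image). Wooden block 48 wide, 100 long, 22 mm thick, lying flat; this point: mid-width, half-way up, 6 mm from mid-length to the square end. z up; x across, to the 100 mm long edge; the -x edge is 76 mm long, as one end (nose) is cut aslant: nose to +y, square end to -y. Step 14 wide, 8 deep in the top along the -x edge, which is thus 14 mm high. May be absent.
- tray_floor (a point): Centre of the inner floor of the shallow plywood tray for left-hand guides (fixed): outside 182 mm along its x, 140 mm along its y, 35 mm high; walls and floor 6 mm.
- file_mid (a point): Bystander: a file with a turned wooden handle, 316 mm long, lying on the bench; this point is at its middle.
- tape_mid (a point): Bystander: a roll of paper tape lying flat, 110 mm diameter, 24 mm high; this point is its centre.
- square_mid (a point): Bystander: a try square lying flat, wooden stock 120 mm, steel blade 170 mm; this point is on the stock.
Mind the look-alikes: they are no part of the job. What is shaped like the part that bears left1_mid but red, turquoise or yellow is not meant.

How it is judged (in metres and radians):
On the way, in this order (a step that is already met when the one before it is completed fails the run):
1. the push knob is drawn fully back, the hopper floor clear (value of joint pusher below 0.005 m), for 0.2 s.
2. the trial piece lies flat on the hopper's floor, the pusher back (x of trial_mid in the frame of hopper between -0.007 and 0.007 m and y of trial_mid in the frame of hopper between -0.003 and 0.015 m and z of trial_mid in the frame of hopper between 0.006 and 0.017 m and angle between trial_mid's own z axis and vertical below 0.1 rad and linear speed of trial below 0.03 m/s and value of joint pusher below 0.008 m), for 0.2 s.
3. all right-hand guides present lie flat in the hopper on top of the trial piece (x of trial_mid in the frame of hopper between -0.007 and 0.007 m and y of trial_mid in the frame of hopper between -0.003 and 0.015 m and z of trial_mid in the frame of hopper between 0.006 and 0.017 m and angle between each of trial_mid, right1_mid, right2_mid, right3_mid's own z axis and vertical below 0.1 rad and linear speed of each of trial, right1, right2, right3 below 0.03 m/s and x of right1_mid in the frame of hopper between -0.007 and 0.007 m and y of right1_mid in the frame of hopper between -0.003 and 0.015 m and z of right1_mid in the frame of hopper between 0.026 and 0.088 m and x of right2_mid in the frame of hopper between -0.007 and 0.007 m and y of right2_mid in the frame of hopper between -0.003 and 0.015 m and z of right2_mid in the frame of hopper between 0.026 and 0.088 m and x of right3_mid in the frame of hopper between -0.007 and 0.007 m and y of right3_mid in the frame of hopper between -0.003 and 0.015 m and z of right3_mid in the frame of hopper between 0.026 and 0.088 m), for 0.3 s.
4. the knob is pushed fully in and the trial piece is out against the stop (value of joint pusher above 0.055 m and x of trial_mid in the frame of hopper between 0.049 and 0.065 m and y of trial_mid in the frame of hopper between -0.006 and 0.016 m and z of trial_mid in the frame of hopper between 0.005 and 0.017 m), for 0.1 s.
At the end, for the whole second after the job is handed in: Pusher back within 5 mm; trial piece in the nest, its site 49-65 mm ahead of the hopper centre; each right-hand guide present flat (0.1 rad) in the hopper, the lowest on its floor; each left-hand guide present inside the tray; all at rest (value of joint pusher below 0.005 m and x of trial_mid in the frame of hopper between 0.049 and 0.065 m and y of trial_mid in the frame of hopper between -0.006 and 0.016 m and z of trial_mid in the frame of hopper between 0.005 and 0.017 m and linear speed of each of trial, right1, right2, right3, left1, left2, left3 below 0.03 m/s and x of right1_mid in the frame of hopper between -0.007 and 0.007 m and y of right1_mid in the frame of hopper between -0.003 and 0.015 m and z of right1_mid in the frame of hopper between 0.004 and 0.066 m and angle between each of right1_mid, right2_mid, right3_mid's own z axis and vertical below 0.1 rad and x of right2_mid in the frame of hopper between -0.007 and 0.007 m and y of right2_mid in the frame of hopper between -0.003 and 0.015 m and z of right2_mid in the frame of hopper between 0.004 and 0.066 m and x of right3_mid in the frame of hopper between -0.007 and 0.007 m and y of right3_mid in the frame of hopper between -0.003 and 0.015 m and z of right3_mid in the frame of hopper between 0.004 and 0.066 m and z of any of right1_mid, right2_mid, right3_mid in the frame of hopper below 0.017 m and x of left1_mid in the frame of tray_floor between -0.086 and 0.086 m and y of left1_mid in the frame of tray_floor between -0.065 and 0.065 m and z of left1_mid in the frame of tray_floor between 0 and 0.05 m and x of left2_mid in the frame of tray_floor between -0.086 and 0.086 m and y of left2_mid in the frame of tray_floor between -0.065 and 0.065 m and z of left2_mid in the frame of tray_floor between 0 and 0.05 m and x of left3_mid in the frame of tray_floor between -0.086 and 0.086 m and y of left3_mid in the frame of tray_floor between -0.065 and 0.065 m and z of left3_mid in the frame of tray_floor between 0 and 0.05 m); the robot touches nothing.
It fails at once if the file is moved by more than 4 cm (distance of file_mid from where it was at the start of the episode above 0.04 m).
It fails at once if the tape is moved by more than 4 cm (distance of tape_mid from where it was at the start of the episode above 0.04 m).
It fails at once if the square is moved by more than 4 cm (distance of square_mid from where it was at the start of the episode above 0.04 m).
Of right1, right2, right3, left1, left2, left3 only 4 to 6 are there at a start; the rules pass over those that are not, and their reading is None.
At some moment in a run one of right1, right2, right3, left1, left2, left3 may be knocked a few centimetres aside while the robot is not near it.
It also fails if it takes over 210 s, if anything falls off the work surface, if the arm or the gripper's body presses on something with over 40 N, if the wrist force passes 120 N, or if a joint passes its speed limit or range.

## Robot

A 6-joint arm with a two-finger parallel gripper is mounted at the origin on the work surface. World frame = base frame: x ahead of the robot, y to its left, z up, the work surface at z = 0. Lengths are in mm, angles in rad, forces in N, time in s.
With the tool pointing down it reaches from about 275 to 750 mm from the base axis. Payload 10.2 kg.
Tool frame: the origin (TCP) lies between the finger pads; the fingertips stand 17 mm ahead of it and the grasp point (between the pads) lies 2 mm behind it (tips_ahead is the distance from the TCP to the fingertips, in mm); z points along the fingers, y is the line along which they close (so a half turn about z gives the same grasp; the last joint's range is limited). The gripper opens to 85 mm and grips with 20 to 120 N. Pads are 22 mm wide; open, the fingers measure 114 mm over their backs; the gripper's body (76 mm by 85 mm) begins 54 mm behind the grasp point. The pads swing forward as they close: fully open they stand 13 mm farther back than shut.
Start: joints at [-1.566, 0.313, 1.498, -0, 1.331, -0.223], TCP at [118.55, -511.446, 214.394] pointing down, gripper open.
Joint ranges: [-2.94, 2.94], [-0.97, 2.17], [0.19, 2.56], [-1.23, 4.37], [0.02, 3.11], [-2.88, 2.88]. Speed limits (rad/s): [2.39, 2.39, 3.01, 3.14, 3.14, 3.14].

## Interface

Orientations are given as a unit quaternion [w, x, y, z].
In Python, from rig import sense, capture, finish_job, boxes_of, tips_ahead gives the robot as it stands.
- The arm moves only by the tool drive_tool, never from a script. Its argument "commands" is text: rows parted by semicolons, each of 7 numbers parted by spaces: the shift along the world's x, y, z in units of 0.1 m (1.0 is 0.1 m), then the turn, a rotation vector about the world's x, y, z in units of pi/4 rad (1.0 is pi/4 rad), then the opening in per cent of the stroke, from 0 (shut) to 100 (fully open). A call has 1 to 20 rows; each row shifts and turns the commanded pose from where the row before left it; what a row does not reach is not made up. A row lasts 1/12 s, in which the tool goes at most 41.7 mm and 7.16 degrees, less where a joint would pass 70% of its speed; a pose out of reach is approached as far as the arm can. A call with a number of a shift or a turn outside -1 to 1 is refused whole. A call with a gripper value outside its range is refused whole. The fingers move at their own pace and stop on an object; "force" is the grip in N (left out, the last holds). Time passes only in rows, so rows that do not move let the fingers close. It gives the time, the measured TCP pose, the force, the opening and the grip force at its end, in the units of the state.
- sense(): the state, without advancing time (a new reading comes with each control period).
- capture(name): name is "scene" or "side" or "wrist"; returns a dict with "pixels" (384x512x3 uint8, blue, green, red), "fov_y" (degrees; the focal length in pixels is half the picture's height over the tangent of half this angle, whatever the lens; pixels are square), "cx", "cy" (the principal point, pixels), "k1" (the pictures are not rectified: a ray, as slopes to the right and down, at radius r is drawn at 1 + k1 r^2 times it, then the intrinsics apply), "position" and "attitude" of the camera in the world; the wrist camera has in their place "tool_from_camera" (4x4, takes a point from camera to tool coordinates, whose origin is the TCP and whose axes are the flange's). Camera axes: x right, y down, z forward; pixel columns grow to the right and rows downward; lengths in mm; the calibration is good to about 2 mm. A picture is of the moment at which its call begins: read the wrist's pose just before it. There is no depth.
- finish_job(): hands the job in; it is judged then, once.
Trained networks look in a picture, given as the dict that the camera call returned (one of the last four; its "shot" number tells which), for a name from the list of things; names that differ only in an ending like _2 or _b are one class to them, and where a whole thing is asked for, a point or a joint stands for the part that bears it (a point fixed in the world has none). Each returns a list of dicts, best first, with "confidence" (0 to 1); they miss things now and then, are a little off and sometimes report something else, mostly with a low value. They report only what shows in the picture. A call takes as long as a camera call. They do not tell look-alikes from the thing itself.
- boxes_of(picture, name): "position" ([column, row] in pixels, amid what is visible of it).
The state is a dict: "time_s": time; "joints": joint angles; "dq": joint speeds; "tau": joint torques, N m; "eef_pos": TCP position; "ee_rot": TCP orientation; "force": force on the tool from outside, world axes, zero at the start; "wrist_torque": the same for the moment, N m; "grip_width": opening from 0.0 (shut) to 1.0 (fully open); "grip_force": force on a finger pad.
Only numpy, scipy, OpenCV 4.12 (cv2) and the standard library are available. Lean on these libraries where they do the work, as an engineer would, in place of code of your own. Each camera call takes 0.05 s, during which the arm holds its last target. There are 200 camera calls.

## Working session

There is one attempt and no reset: what is moved stays moved. The work goes in short steps, Python scripts to look and compute and a tool call to move; the robot and the scene stay as the last step left them, time stands still between calls to the robot, and variables do not carry over. Pictures are saved under pics/ and viewed, at most 14 in all, crops included, and the job is handed in when it is done.

Besides the shell and the picture viewer there is one more tool, called after ">>>" as a command line: name --argument value ..., lists and objects as JSON in quotes. drive_tool: Moves the arm, as the interface text tells. Shifts and turns lie within -1 to 1; 1 stands for 0.1 m of shift or pi/4 rad of turn. Its arguments: {"type":"object","properties":{"commands":{"type":"string"},"force":{"type":"number"}},"required":["commands"]}

```bash
mkdir -p pics; ls; cat > h.py <<'E'
import numpy as np, cv2
from scipy.spatial.transform import Rotation as R
from rig import sense, capture, finish_job, boxes_of, tips_ahead
def rot(q): return R.from_quat([q[1],q[2],q[3],q[0]]).as_matrix()
def cam(p,s=None):
    if 'position' in p: 
        a=np.array(p['attitude'],float); M=a if a.shape==(3,3) else rot(a)
        return M,np.array(p['position'],float)
    T=np.array(p['tool_from_camera'],float); Q=rot(s['ee_rot'])
    return Q@T[:3,:3], Q@T[:3,3]+np.array(s['eef_pos'])
def K(p): 
    f=p['pixels'].shape[0]/2/np.tan(np.radians(p['fov_y'])/2); return f
def to_world(p,uv,z,s=None):
    M,t=cam(p,s); f=K(p); d=(np.array(uv,float)-[p['cx'],p['cy']])/f
    u=d.copy()
    for _ in range(20): u=d/(1+p['k1']*(u@u))
    r=M@np.array([u[0],u[1],1]); return t+r*(z-t[2])/r[2]
def to_pix(p,X,s=None):
    M,t=cam(p,s); c=M.T@(np.array(X,float)-t); u=c[:2]/c[2]
    return u*(1+p['k1']*(u@u))*K(p)+[p['cx'],p['cy']]
E
python3 - <<'E'
from h import *
s=sense(); print(s['eef_pos'],s['ee_rot'],s['grip_width'],tips_ahead)
for n in ['scene','side','wrist']:
    s=sense();p=capture(n); cv2.imwrite(f'pics/{n}0.png',p['pixels']); np.save(f'{n}0.npy',{**p,'st':s},allow_pickle=True)
    print(n,{k:v for k,v in p.items() if k!='pixels'})
    if n!='wrist':
        for o in ['trial_mid','right1_mid','left1_mid','push_knob','tape_mid','file_mid','square_mid']:
            print(o,[(np.round(b['position']).tolist(),round(b['confidence'],2),to_world(p,b['position'],22).round()[:2].tolist()) for b in boxes_of(p,o)])
E
```

```text
pics
[ 118.55507645 -511.16108045  213.82883672] [-6.42323786e-04  9.93520727e-01  1.13649218e-01  9.05754651e-05] 1.000781878196605 17.0
scene {'fov_y': 45.220323326344975, 'cx': 253.60488458744015, 'cy': 177.78285473791692, 'k1': -0.032443095566368305, 'position': array([1341.59904791,   52.82459532, 1107.32689623]), 'attitude': array([-0.22598161,  0.64525818,  0.68540989, -0.2505743 ]), 'shot': 1}
trial_mid [([325.0, 229.0], 0.94, [626.0, 191.0])]
right1_mid [([366.0, 239.0], 0.96, [651.0, 304.0]), ([380.0, 184.0], 0.21, [457.0, 360.0])]
left1_mid [([416.0, 237.0], 0.97, [638.0, 442.0]), ([319.0, 190.0], 0.96, [488.0, 176.0]), ([357.0, 139.0], 0.93, [268.0, 307.0]), ([310.0, 151.0], 0.8, [330.0, 151.0])]
push_knob [([172.0, 169.0], 0.57, [431.0, -274.0])]
tape_mid [([107.0, 162.0], 0.73, [412.0, -487.0])]
file_mid [([310.0, 276.0], 0.96, [773.0, 148.0]), ([366.0, 242.0], 0.73, [661.0, 302.0])]
square_mid [([128.0, 210.0], 0.61, [592.0, -376.0])]
side {'fov_y': 44.58125572901533, 'cx': 262.0678169546208, 'cy': 194.3590063011156, 'k1': 0.012640852591610565, 'position': array([ 373.
[... 391 characters left out ...]
 [470.0, -269.0]), ([344.0, 208.0], 0.55, [788.0, -72.0])]
tape_mid [([251.0, 318.0], 0.71, [415.0, -435.0])]
file_mid [([328.0, 168.0], 0.75, [771.0, 120.0]), ([263.0, 269.0], 0.31, [473.0, -273.0])]
square_mid []
wrist {'fov_y': 62.19195360721697, 'cx': 256.1140181652648, 'cy': 192.67782867400135, 'k1': -0.0390863698225258, 'tool_from_camera': array([[ 4.75071233e-04, -9.55502118e-01, -2.94983859e-01,
         7.60234885e+01],
       [ 9.99998488e-01, -3.94350244e-05,  1.73823329e-03,
         4.10689690e-01],
       [-1.67251829e-03, -2.94984239e-01,  9.55500655e-01,
        -1.60184721e+02],
       [ 0.00000000e+00,  0.00000000e+00,  0.00000000e+00,
         1.00000000e+00]]), 'shot': 3}
```

```bash
python3 - <<'E'
import cv2
a=cv2.imread('pics/scene0.png');b=cv2.imread('pics/side0.png')
cv2.imwrite('pics/s1.png',cv2.resize(a[70:370,60:460],(800,600),interpolation=3))
cv2.imwrite('pics/s2.png',cv2.resize(b[70:370,90:490],(800,600),interpolation=3))
E
```

```text
(no output)
```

View pics/s1.png

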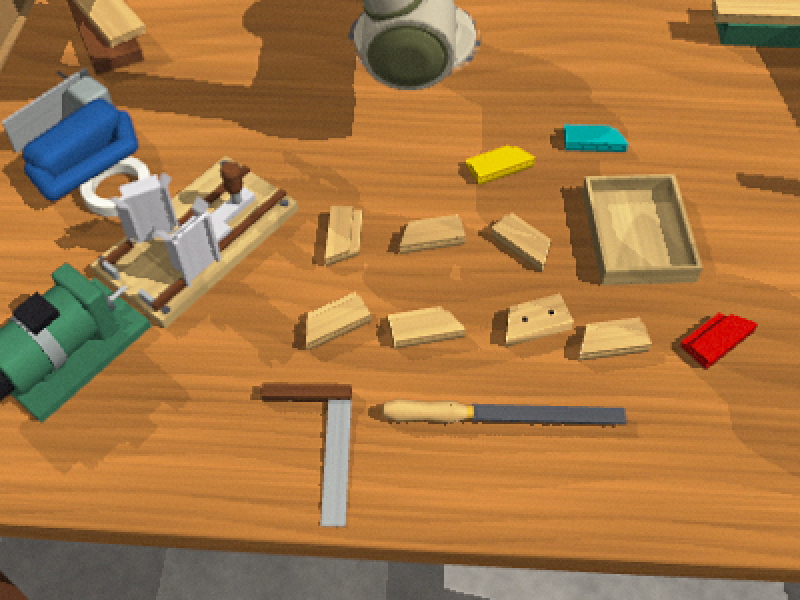

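View pics/s2.png

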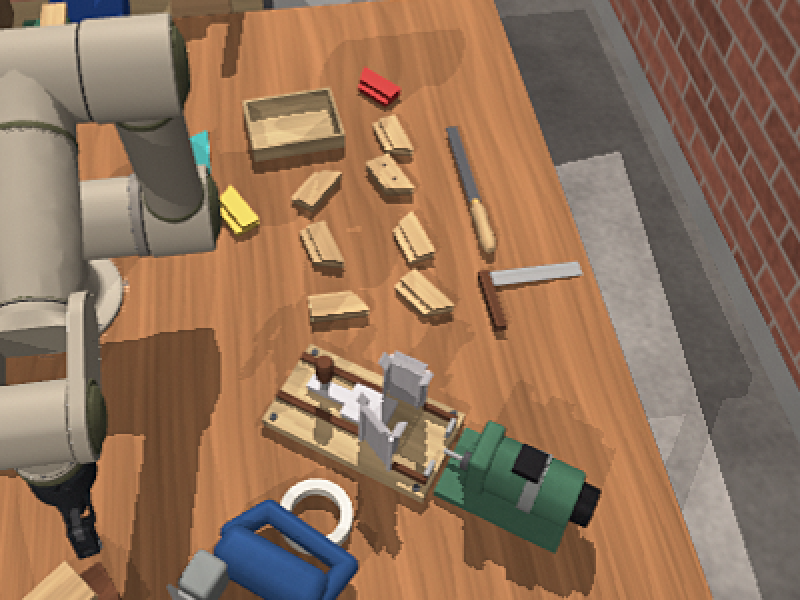

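The scene view shows seven pine blocks. The trial piece with its two holes is at scene px (329,230). The six guides are at about (231,187), (276,187), (320,191), (228,230), (272,233) and (367,239). The red, yellow and turquoise blocks are decoys. The jig with its knob is at (176,160), the tray at (380,184). Next I'll look from above with the wrist camera.

>>> drive_tool --commands "0.335 0.19 0.14 0 0 0 100;0.335 0.19 0.14 0 0 0 100;0.335 0.19 0.14 0 0 0 100;0.335 0.19 0.14 0 0 0 100;0.335 0.19 0.14 0 0 0 100;0.335 0.19 0.14 0 0 0 100;0.335 0.19 0.14 0 0 0 100;0.335 0.19 0.14 0 0 0 100;0.335 0.19 0.14 0 0 0 100;0.335 0.19 0.14 0 0 0 100;0.335 0.19 0.14 0 0 0 100;0.335 0.19 0.14 0 0 0 100;0 0 0 0 0 0 100;0 0 0 0 0 0 100"

```text
time_s: 2.02
eef_pos: [521.8, -282.5, 382.2]
ee_rot: [0.0, 0.993, 0.115, 0.0]
force: [-0.8, -0.5, 0.0]
grip_width: 0.999
grip_force: 0.0
```

```bash
cat > shot.py <<'E'
import sys
from h import *
n=sys.argv[1]
s=sense();p=capture('wrist'); np.save(n+'.npy',{**p,'st':s},allow_pickle=True); cv2.imwrite(f'pics/{n}.png',p['pixels'])
print(s['time_s'],np.round(s['eef_pos'],1))
E
python3 shot.py w1
```

```text
2.0167 [ 521.8 -282.5  382.2]
```

>>> drive_tool --commands "0 0.41 0 0 0 0 100;0 0.41 0 0 0 0 100;0 0.41 0 0 0 0 100;0 0.41 0 0 0 0 100;0 0.41 0 0 0 0 100;0 0.41 0 0 0 0 100;0 0.41 0 0 0 0 100;0 0.41 0 0 0 0 100;0 0.41 0 0 0 0 100;0 0.41 0 0 0 0 100;0 0.41 0 0 0 0 100;0 0.41 0 0 0 0 100;0 0 0 0 0 0 100;0 0 0 0 0 0 100"

```text
time_s: 3.23
eef_pos: [520.1, 208.8, 381.8]
ee_rot: [0.0, 0.993, 0.114, -0.001]
force: [-0.2, -0.2, 0.2]
grip_width: 0.996
grip_force: 0.0
```

```bash
python3 shot.py w2
```

```text
3.2333 [520.1 208.8 381.8]
```

View pics/w1.png

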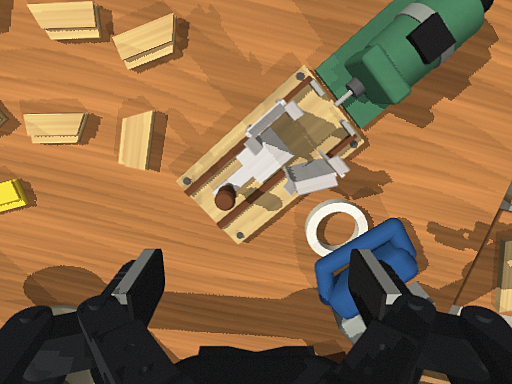

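View pics/w2.png

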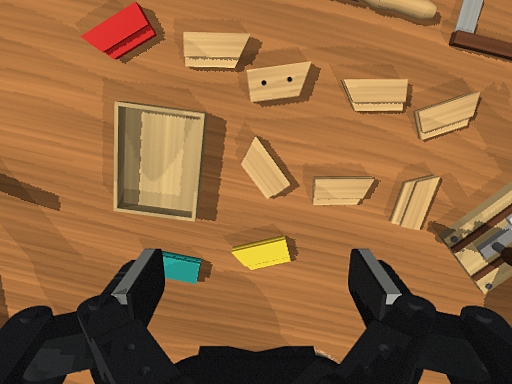

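```bash
python3 - <<'E'
import cv2,numpy as np
a=cv2.imread('pics/w2.png')
cv2.imwrite('pics/w2c.png',cv2.resize(a[20:240,175:485],None,fx=2.55,fy=2.55,interpolation=cv2.INTER_CUBIC))
h=cv2.cvtColor(a,cv2.COLOR_BGR2HSV)
for u,v in [(215,40),(300,75),(375,90),(450,110),(265,165),(345,185),(415,195),(320,130),(230,120),(204,65),(100,250),(400,250)]: print((u,v),h[v,u])
E
```

```text
(215, 40) [ 19 124 225]
(300, 75) [ 18 126 216]
(375, 90) [ 18 127 213]
(450, 110) [ 17 126 212]
(265, 165) [ 17 125 217]
(345, 185) [ 18 125 224]
(415, 195) [ 17 126 218]
(320, 130) [ 14 165 176]
(230, 120) [ 13 159 175]
(204, 65) [ 19 120 238]
(100, 250) [ 14 164 166]
(400, 250) [ 14 160 171]
```

View pics/w2c.png

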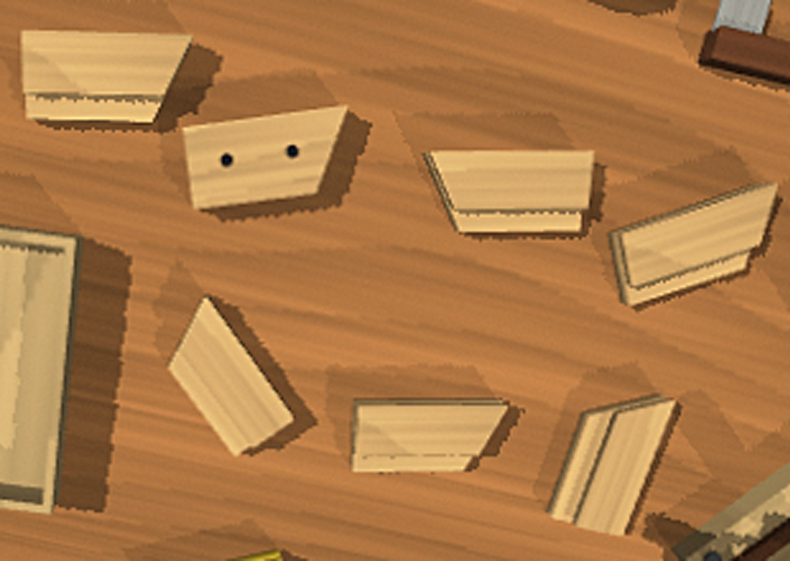

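Enlarged crop of w2, with the block long edge and nose read from above:
- **Right-hand:** A (216,50), D (447,116) and F (344,190).
- **Left-hand:** C (375,95), E (265,167) and G (416,202).
- **Trial piece:** B (280,81), with its two holes.
- **Look-alikes:** yellow (262,252), turquoise (181,267) and red (120,30) are not part of the job.

Next I'll fit the poses.

```bash
cat > fit.py <<'E'
from h import *
from scipy.optimize import minimize
def polys(c,hand,trial=False):
    x,y,t=c; m=1 if hand=='R' else -1
    yl=lambda X:-56+(24-X)*0.5
    if trial: P=[[(24,44,22),(24,-56,22),(-24,-32,22),(-24,44,22)]]
    else: P=[[(24,44,22),(24,-56,22),(-10,yl(-10),22),(-10,44,22)],[(-10,44,14),(-10,yl(-10),14),(-24,-32,14),(-24,44,14)],[(-10,44,22),(-10,yl(-10),22),(-10,yl(-10),14),(-10,44,14)]]
    C,S=np.cos(t),np.sin(t)
    return [[(x+C*a-S*m*b,y+S*a+C*m*b,z) for a,b,z in q] for q in P]
def segment(img):
    h=cv2.cvtColor(img,cv2.COLOR_BGR2HSV)
    return ((h[...,1]<143)&(h[...,1]>85)&(h[...,2]>150)&(h[...,0]>11)&(h[...,0]<25)).astype(np.uint8)
def fit(p,s,uv,hand,trial=False,th0=0,dz=0):
    m=segment(p['pixels']); n,l,_,cen=cv2.connectedComponentsWithStats(cv2.morphologyEx(m,cv2.MORPH_OPEN,np.ones((2,2),np.uint8)))
    ys,xs=np.nonzero(l); d=(xs-uv[0])**2+(ys-uv[1])**2; k=l[ys[d.argmin()],xs[d.argmin()]]
    mk=(l==k).astype(np.uint8); mk=cv2.morphologyEx(mk,cv2.MORPH_CLOSE,np.ones((5,5),np.uint8))
    F=4; big=cv2.resize(mk,None,fx=F,fy=F,interpolation=cv2.INTER_LINEAR)
    def cost(c):
        im=np.zeros_like(big)
        for q in polys(c,hand,trial):
            pts=np.array([to_pix(p,(a,b,z+dz),s) for a,b,z in q]); cv2.fillPoly(im,[np.round((pts*F+F/2-.5)*16).astype(np.int32)],1,shift=4)
        return 1-(im&big).sum()/(im|big).sum()
    yy,xx=np.nonzero(mk); c0=to_world(p,(xx.mean(),yy.mean()),20+dz,s)[:2]
    best=None
    for th in np.arange(-np.pi,np.pi,np.pi/8):
        r=cost((*c0,th))
        if best is None or r<best[0]: best=(r,th)
    r=minimize(cost,[*c0,best[1]],method='Nelder-Mead',options=dict(initial_simplex=[[*c0,best[1]],[c0[0]+8,c0[1],best[1]],[c0[0],c0[1]+8,best[1]],[*c0,best[1]+.2]],xatol=.05,fatol=1e-4))
    return r.x,r.fun,int(mk.sum())
E
python3 - <<'E'
from fit import *
p=np.load('w2.npy',allow_pickle=True).item(); s=p['st']
for n,uv,h,t in [('A',(216,45),'R',0),('B',(290,90),'R',1),('C',(375,95),'L',0),('D',(447,112),'R',0),('E',(265,167),'L',0),('F',(344,188),'R',0),('G',(416,202),'L',0)]:
    for hh in 'RL':
        c,e,a=fit(p,s,uv,hh,t); print(n,hh,h,np.round(c,2),round(e,3),a)
print('tray',[to_world(p,q,35,s).round().tolist() for q in [(116,102),(204,112),(195,220),(113,210)]])
q=np.load('w1.npy',allow_pickle=True).item(); s=q['st']
print('board',[to_world(q,x,20,s).round().tolist() for x in [(178,181),(305,67),(367,143),(240,243)]], 'knob',to_world(q,(225,190),110,s).round())
E
```

```text
A R R [6.4242e+02 3.0239e+02 2.0000e-01] 0.026 2046
A L R [643.07 301.88  -2.91] 0.166 2046
B R R [6.1852e+02 1.9642e+02 3.6000e-01] 0.025 1877
B L R [618.8  196.48  -2.78] 0.142 1877
C R L [6.3768e+02 3.5690e+01 2.4000e-01] 0.133 1798
C L L [6.3711e+02 3.5910e+01 2.4000e-01] 0.027 1798
D R R [ 6.3188e+02 -8.6930e+01  5.5000e-01] 0.05 1628
D L R [ 6.3204e+02 -8.7510e+01  5.5000e-01] 0.153 1628
E R L [475.47 181.92   2.41] 0.162 1490
E L L [475.31 183.05  -0.71] 0.034 1490
F R R [4.6918e+02 4.6470e+01 2.2000e-01] 0.039 1362
F L R [470.58  47.16  -2.89] 0.195 1362
G R L [ 478.47 -100.56    1.5 ] 0.221 1023
G L L [481.9  -99.23   1.68] 0.209 1023
tray [[535.0, 433.0, 35.0], [551.0, 298.0, 35.0], [370.0, 280.0, 35.0], [356.0, 420.0, 35.0]]
board [[429.0, -169.0, 20.0], [654.0, -330.0, 20.0], [564.0, -462.0, 20.0], [340.0, -297.0, 20.0]] knob [ 460. -253.  110.]
```

>>> drive_tool --commands "-0.026 -0.4 -0.08 0 0 -0.092 100;-0.026 -0.4 -0.08 0 0 -0.092 100;-0.026 -0.4 -0.08 0 0 -0.092 100;-0.026 -0.4 -0.08 0 0 -0.092 100;-0.026 -0.4 -0.08 0 0 -0.092 100;-0.026 -0.4 -0.08 0 0 -0.092 100;-0.026 -0.4 -0.08 0 0 -0.092 100;-0.026 -0.4 -0.08 0 0 -0.092 100;-0.026 -0.4 -0.08 0 0 -0.092 100;-0.026 -0.4 -0.08 0 0 -0.092 100;-0.026 -0.4 -0.08 0 0 -0.092 100;-0.026 -0.4 -0.08 0 0 -0.092 100;0 0 0 0 0 0 100;0 0 0 0 0 0 100"

```text
time_s: 4.45
eef_pos: [487.2, -274.4, 285.5]
ee_rot: [-0.0, 0.948, -0.317, -0.001]
force: [0.8, -0.2, -0.2]
grip_width: 1.003
grip_force: 0.0
```

```bash
python3 shot.py w3; python3 - <<'E'
from h import *
p=np.load('w3.npy',allow_pickle=True).item(); s=p['st']; print(np.round(s['joints'],2))
M=rot(s['ee_rot']); print('toolx yaw',np.arctan2(M[1,0],M[0,0]))
cv2.imwrite('pics/w3b.png',cv2.resize(p['pixels'][0:290,80:432],None,fx=2.06,fy=2.06,interpolation=cv2.INTER_CUBIC))
E
```

```text
4.45 [ 487.2 -274.4  285.5]
[-0.72  0.35  1.26 -0.    1.53  1.49]
toolx yaw -0.6450090754838529
```

View pics/w3b.png

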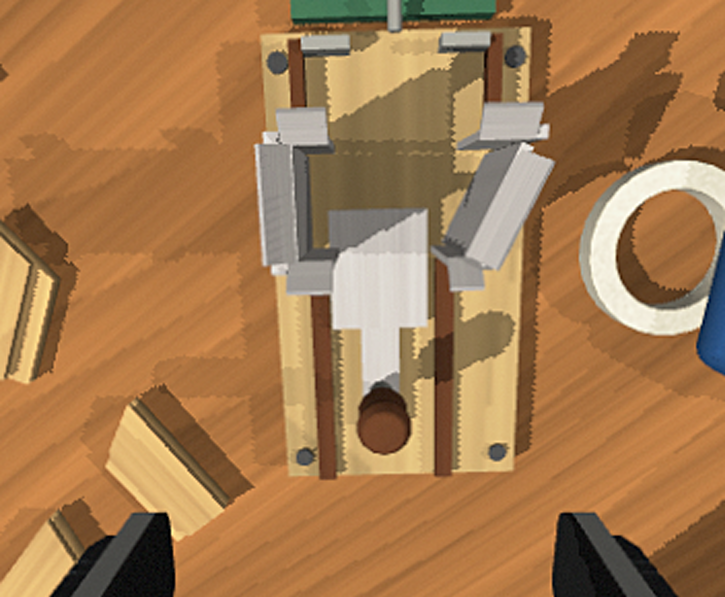

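w3 shows the jig with its motor end up. The knob top is at px (266,206) and the hopper walls are around (217,97) and (322,100). The pusher plate is partly in, at (263,135).

```bash
cat > ov.py <<'E'
from h import *
def frame(h): 
    c,s=np.cos(h[2]),np.sin(h[2]); return lambda P:(h[0]+c*P[0]-s*P[1],h[1]+s*P[0]+c*P[1],20+P[2])
def draw(p,s,h,name,box,k):
    x0,y0,x1,y1=box; im=cv2.resize(p['pixels'][y0:y1,x0:x1],None,fx=k,fy=k,interpolation=cv2.INTER_CUBIC); f=frame(h)
    def L(pts,col,cl=True):
        q=np.array([(to_pix(p,f(P),s)-[x0-.5,y0-.5])*k for P in pts]); cv2.polylines(im,[np.round(q).astype(int)],cl,col,1)
    for z,c in [(102,(255,0,0)),(0,(0,0,255))]: L([(25.5,51.5,z),(25.5,-52.4,z),(-25.5,-27,z),(-25.5,51.5,z)],c)
    for a,b in [(25.5,36),(25.5,-34),(-25.5,-20),(-25.5,36)]: L([(a,b,102),(a,b,0)],(0,255,0),False)
    L([(83,-53,0),(83,53,0)],(255,0,255),False); L([(83,53,15),(30,53,15)],(255,255,0),False); L([(83,-53,15),(30,-53,15)],(255,255,0),False)
    cv2.imwrite(name,im)
E
python3 - <<'E'
from ov import *
p=np.load('w3.npy',allow_pickle=True).item(); s=p['st']
c=lambda u,v:(u/2.06+80,v/2.06)
E=[to_world(p,c(*q),20,s)[:2] for q in [(260,35),(288,475),(530,28),(512,470)]]
a=[np.arctan2(*(E[i]-E[i+1])[::-1]) for i in(0,2)]; print(np.round(E),a)
k=to_world(p,c(384,425),110,s)[:2]; yaw=np.mean(a); xh=np.array([np.cos(yaw),np.sin(yaw)]); yh=np.array([-xh[1],xh[0]])
print('knob',k,'board mid rel knob in h', [np.round([(e-k)@xh,(e-k)@yh],1) for e in E])
# tops: front lead-in / stop
S=[to_world(p,c(*q),20,s)[:2] for q in [(325,55),(465,50)]]; print('stop rel knob',[np.round([(e-k)@xh,(e-k)@yh],1) for e in S])
o=k-12*yh+xh*(np.mean([(e-k)@xh for e in S])-83); print('hopper',o,yaw)
draw(p,s,[*o,yaw],'pics/ov1.png',(190,0,360,130),4.6)
E
```

```text
[[ 657. -327.]
 [ 429. -165.]
 [ 565. -456.]
 [ 336. -293.]] [np.float64(-0.617705126267106), np.float64(-0.6187827479998966)]
knob [ 445.54222235 -257.63798852] board mid rel knob in h [array([212.2,  66.1]), array([-67.8,  66. ]), array([212.2, -92.3]), array([-68.3, -92.1])]
stop rel knob [array([200.3,  28.4]), array([201. , -54.2])]
hopper [ 534.44074616 -335.59384188] -0.6182439371335013
```

View pics/ov1.png

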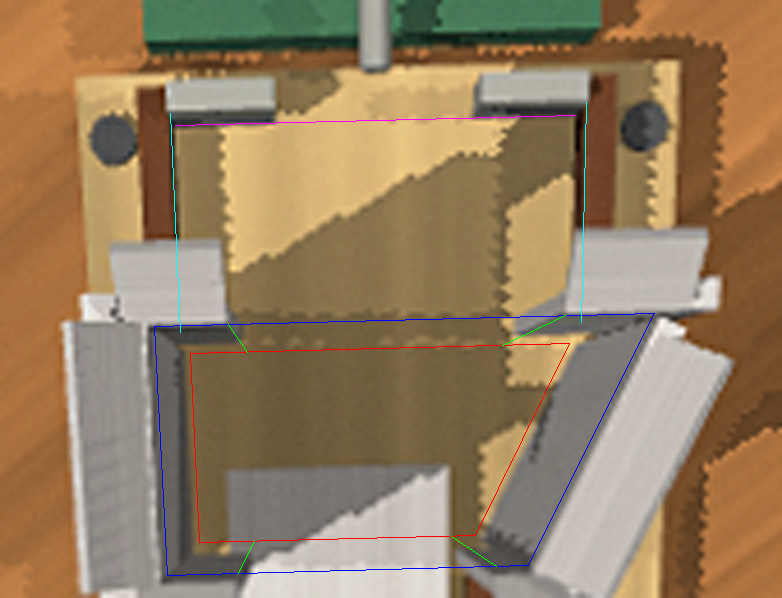

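>>> drive_tool --commands "-0.14 0.056 -0.3 0 0 0.034 100;-0.14 0.056 -0.3 0 0 0 100;-0.137 0.056 -0.3 0 0 0 70;0 0 -0.35 0 0 0 70;0 0 -0.35 0 0 0 70;0 0 -0.35 0 0 0 70;0 0 -0.075 0 0 0 70;0 0 0 0 0 0 70;0 0 0 0 0 0 0;0 0 0 0 0 0 0;0 0 0 0 0 0 0;0 0 0 0 0 0 0;0 0 0 0 0 0 0" --force 40

```text
time_s: 5.58
eef_pos: [447.4, -258.2, 87.0]
ee_rot: [0.004, 0.954, -0.301, 0.002]
force: [-10.7, -12.9, 7.1]
grip_width: 0.307
grip_force: 38.8
```

>>> drive_tool --commands "-0.08 0.057 0 0 0 0 0;-0.08 0.057 0 0 0 0 0;-0.08 0.057 0 0 0 0 0;0 0 0 0 0 0 0;0 0 0 0 0 0 0"

```text
time_s: 6.0
eef_pos: [423.9, -241.4, 87.8]
ee_rot: [0.004, 0.953, -0.302, 0.003]
force: [-12.0, -11.9, 15.8]
grip_width: 0.305
grip_force: 40.7
```

>>> drive_tool --commands "-0.03 0.021 0 0 0 0 0;0 0 0 0 0 0 0;0 0 0 0 0 0 0"

```text
time_s: 6.25
eef_pos: [422.6, -240.6, 87.9]
ee_rot: [0.005, 0.954, -0.301, 0.005]
force: [-3.3, -16.5, 7.6]
grip_width: 0.303
grip_force: 40.1
```

>>> drive_tool --commands "0.02 -0.014 0 0 0 0 70;0 0 0 0 0 0 70;0 0 0 0 0 0 70;0 0 0.4 0 0 0 70;0 0 0.4 0 0 0 100;0.131 0.291 0.3 0 0 0.155 100;0.131 0.291 0 0 0 0.155 100;0.131 0.291 0 0 0 0.155 100;0.131 0.291 0 0 0 0.155 100;0.131 0.291 0 0 0 0.155 100;0.131 0.291 0 0 0 0.155 100;0.131 0.291 0 0 0 0.155 100;0.131 0.291 0 0 0 0.155 100;0.131 0.291 0 0 0 0.155 100;0.131 0.291 0 0 0 0.155 100;0.131 0.291 0 0 0 0.155 100;0.131 0.291 0 0 0 0.155 100;0.131 0.291 0 0 0 0.155 100;0.131 0.291 0 0 0 0.155 100;0.131 0.291 0 0 0 0.155 100"

```text
time_s: 7.92
eef_pos: [618.5, 200.2, 192.7]
ee_rot: [-0.0, 0.82, 0.573, -0.0]
force: [0.2, -0.9, 0.7]
grip_width: 1.004
grip_force: 0.0
```

>>> drive_tool --commands "0 0 0 0 0 0.152 100;0 0 0 0 0 0.152 100;0 0 0 0 0 0.152 100;0 0 0 0 0 0.152 100;0 0 0 0 0 0.152 100;0 0 0 0 0 0.152 100;0 0 0 0 0 0 100;0 0 0 0 0 0 100"

```text
time_s: 8.58
eef_pos: [618.3, 198.5, 192.7]
ee_rot: [-0.0, 0.571, 0.821, 0.0]
force: [0.0, -0.4, -0.6]
grip_width: 1.002
grip_force: 0.0
```

```bash
python3 shot.py w4; cat > where.py <<'E'
# usage: where.py shot hand trial x y theta : fit near the expected place; print tool move
import sys
from fit import *
n,hd,t,x,y,th=sys.argv[1],sys.argv[2],int(sys.argv[3]),*map(float,sys.argv[4:7])
p=np.load(n+'.npy',allow_pickle=True).item(); s=p['st']
c,e,a=fit(p,s,to_pix(p,(x,y,22),s),hd,t)
yw=lambda s:np.arctan2(rot(s['ee_rot'])[1,0],rot(s['ee_rot'])[0,0])
d=(c[2]+np.pi/2-yw(s)+np.pi)%(2*np.pi)-np.pi
print('fit',np.round(c,2),round(e,3),a,'joints',np.round(s['joints'],2),'yaw',round(yw(s),3))
print('move dx,dy',np.round((c[:2]-s['eef_pos'][:2])/100,3),'turn',round(d/(np.pi/4),3),'z',round(s['eef_pos'][2],1))
E
python3 where.py w4 R 1 618.5 196.4 0.36
```

```text
8.5833 [618.3 198.5 192.7]
fit [6.2085e+02 1.9861e+02 3.5000e-01] 0.049 3742 joints [ 0.13  0.61  1.11  0.    1.43 -0.23] yaw 1.927
move dx,dy [0.025 0.001] turn -0.006 z 192.7
```

>>> drive_tool --commands "0.015 -0.005 -0.4 0 0 0 100;0 0 -0.4 0 0 0 100;0 0 -0.4 0 0 0 100;0 0 -0.3 0 0 0 100;0 0 -0.15 0 0 0 100;0 0 -0.08 0 0 0 100;0 0 0 0 0 0 100;0 0 0 0 0 0 30;0 0 0 0 0 0 30;0 0 0 0 0 0 30;0 0 0 0 0 0 30;0 0 0 0 0 0 30;0 0 0 0 0 0 30" --force 40

```text
time_s: 9.72
eef_pos: [620.2, 197.8, 19.8]
ee_rot: [0.0, 0.57, 0.822, 0.0]
force: [-0.4, -0.1, -0.9]
grip_width: 0.303
grip_force: 0.0
```

```bash
python3 shot.py w5; python3 -c "
from h import *
p=capture('side');cv2.imwrite('pics/side1.png',p['pixels'])
a=cv2.imread('pics/w5.png');b=p['pixels'][70:230,180:380]
b=cv2.resize(b,(480,384),interpolation=2); a=cv2.resize(a[:,100:412],(312,384))
cv2.imwrite('pics/x5.png',np.hstack([a,b]))"
```

```text
9.7167 [620.2 197.8  19.8]
```

View pics/x5.png

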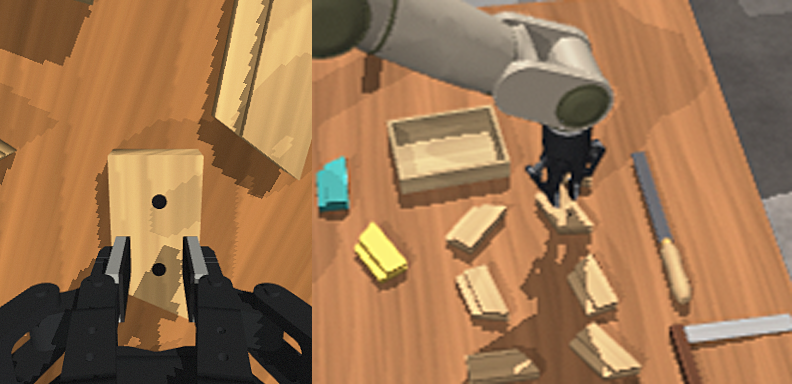

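```bash
python3 - <<'E'
from h import *
p=np.load('w5.npy',allow_pickle=True).item(); s=p['st']
for w in (12.5,):
  for z in (-13,0,17):
    for x in (-11,11):
      M=rot(s['ee_rot']); print(z,x,[np.round(to_pix(p,np.array(s['eef_pos'])+M@[x,y,z],s)-[100,0]).tolist() for y in (-w,w)])
for q in [(24,44,22),(-24,44,22),(24,44,0),(-24,44,0)]:
    t=.355;c,S=np.cos(t),np.sin(t); print(q,np.round(to_pix(p,(620.8+c*q[0]-S*q[1],198.6+S*q[0]+c*q[1],q[2]),s)-[100,0]))
print(sense())
E
```

```text
-13 -11 [[131.0, 266.0], [179.0, 266.0]]
-13 11 [[130.0, 227.0], [180.0, 227.0]]
0 -11 [[133.0, 254.0], [177.0, 254.0]]
0 11 [[132.0, 217.0], [178.0, 217.0]]
17 -11 [[135.0, 241.0], [175.0, 241.0]]
17 11 [[134.0, 207.0], [176.0, 207.0]]
(24, 44, 22) [205. 157.]
(-24, 44, 22) [109. 157.]
(24, 44, 0) [199. 150.]
(-24, 44, 0) [115. 149.]
{'time_s': 9.8167, 'joints': array([ 1.29079932e-01,  7.78606207e-01,  1.28358027e+00, -1.41160362e-06,
        1.07917903e+00, -2.29850508e-01]), 'dq': array([-0.00093509,  0.00392371,  0.00108236,  0.0016864 , -0.00119308,
       -0.00097805]), 'tau': array([ 5.59055567e-03, -5.77533996e+01, -2.29413307e+01,  2.26567096e-05,
        8.86754169e-04,  1.40506159e-03]), 'eef_pos': array([620.06303416, 197.76050082,  19.60326959]), 'ee_rot': array([8.46666470e-05, 5.69528899e-01, 8.21971301e-01, 7.56986362e-05]), 'force': array([0.14702968, 0.23166754, 0.91053642]), 'wrist_torque': array([-0.01960084,  0.00835174,  0.01660701]), 'grip_force': 0.0, 'grip_width': 0.2996475146728525}
```

The closed pads sit above the block: the trial piece is still in place and untouched. The tips appear at about tool z −20 rather than +17, so I'll open and descend in small steps, watching the force.

>>> drive_tool --commands "0 0 0 0 0 0 100;0 0 0 0 0 0 100;0 0 0 0 0 0 100;0 0 0 0 0 0 100;0 0 -0.04 0 0 0 100;0 0 -0.04 0 0 0 100;0 0 0 0 0 0 100"

```text
time_s: 10.4
eef_pos: [619.4, 197.6, 10.2]
ee_rot: [-0.001, 0.57, 0.822, -0.001]
force: [-0.4, -0.1, 0.3]
grip_width: 1.001
grip_force: 0.0
```

```bash
python3 shot.py w6; python3 - <<'E'
from h import *
a=cv2.imread('pics/w6.png'); b=capture('scene')['pixels'][180:270,270:390]
cv2.imwrite('pics/x6.png',np.hstack([a[:,60:452],cv2.resize(b,(400,300),interpolation=2)[:, :].copy() if 0 else cv2.copyMakeBorder(cv2.resize(b,(400,300),interpolation=2),0,84,0,0,0)]))
E
```

```text
10.4 [619.4 197.6  10.2]
```

View pics/x6.png

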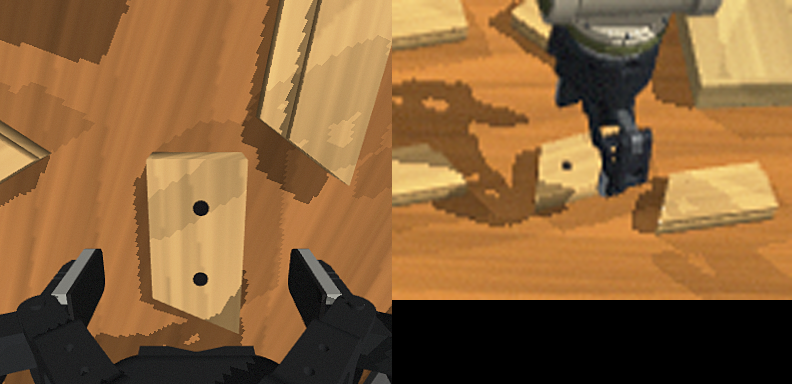

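```bash
python3 - <<'E'
from h import *
p=capture('scene'); s=sense(); M=rot(s['ee_rot'])
for y in (42.5,57,-42.5,-57):
  for x in (-11,11):
    X=np.array(s['eef_pos'])+M@[x,y,0]; 
    print(y,x,[np.round((to_pix(p,(X[0],X[1],z))-[270,180])/.3+[392,0]).tolist() for z in (0,20,40)])
E
```

```text
42.5 -11 [[588.0, 217.0], [591.0, 204.0], [593.0, 191.0]]
42.5 11 [[612.0, 210.0], [615.0, 197.0], [618.0, 184.0]]
57 -11 [[595.0, 231.0], [598.0, 219.0], [600.0, 206.0]]
57 11 [[619.0, 224.0], [622.0, 212.0], [626.0, 199.0]]
-42.5 -11 [[550.0, 136.0], [552.0, 123.0], [554.0, 109.0]]
-42.5 11 [[573.0, 130.0], [576.0, 116.0], [578.0, 103.0]]
-57 -11 [[544.0, 123.0], [546.0, 109.0], [548.0, 96.0]]
-57 11 [[567.0, 116.0], [569.0, 103.0], [572.0, 90.0]]
```

>>> drive_tool --commands "0 0 -0.06 0 0 0 100;0 0 -0.06 0 0 0 100;0 0 -0.06 0 0 0 100;0 0 -0.04 0 0 0 100;0 0 0 0 0 0 100;0 0 0 0 0 0 100"

```text
time_s: 11.05
eef_pos: [619.9, 197.7, -10.9]
ee_rot: [-0.0, 0.57, 0.822, -0.0]
force: [-1.0, -0.2, 0.3]
grip_width: 0.997
grip_force: 0.0
```

```bash
python3 - <<'E'
from h import *
s=sense(); p=capture('scene'); M=rot(s['ee_rot']); print(s['eef_pos'],s['force'])
a=p['pixels'][180:270,270:390]; 
cv2.imwrite('pics/x7.png',cv2.resize(a,(720,540),interpolation=2))
E
```

```text
[619.86679561 197.74705438 -10.93460412] [-0.98601009 -0.20136692  0.30091507]
```

View pics/x7.png

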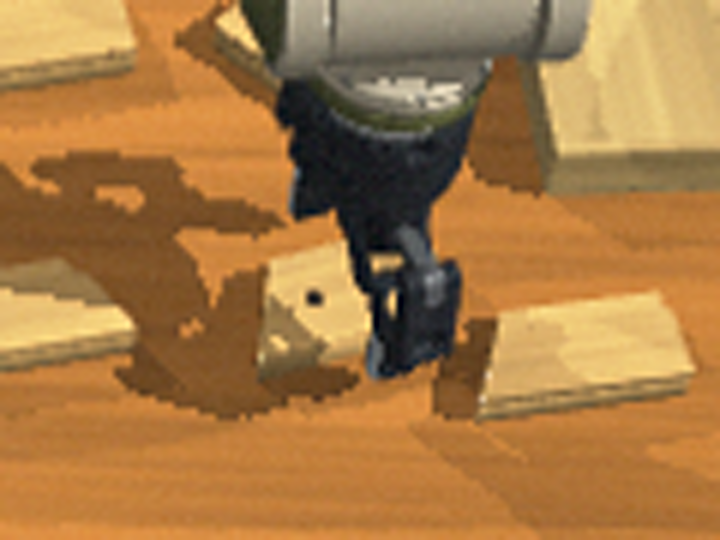

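>>> drive_tool --commands "0 0 -0.03 0 0 0 100;0 0 -0.02 0 0 0 100;0 0 0 0 0 0 30;0 0 0 0 0 0 30;0 0 0 0 0 0 30;0 0 0 0 0 0 30;0 0 0 0 0 0 30" --force 40

```text
time_s: 11.68
eef_pos: [620.2, 197.8, -15.3]
ee_rot: [0.0, 0.569, 0.822, 0.0]
force: [0.8, -0.4, 2.3]
grip_width: 0.549
grip_force: 43.3
```

>>> drive_tool --commands "0 0 0.39 0 0 0 30;0 0 0.39 0 0 0 30;0 0 0.39 0 0 0 30;0 0 0.38 0 0 0 30;-0.055 -0.35 0 0 0 -0.124 30;-0.055 -0.35 0 0 0 -0.124 30;-0.055 -0.35 0 0 0 -0.124 30;-0.055 -0.35 0 0 0 -0.124 30;-0.055 -0.35 0 0 0 -0.124 30;-0.055 -0.35 0 0 0 -0.124 30;-0.055 -0.35 0 0 0 -0.124 30;-0.055 -0.35 0 0 0 -0.124 30;-0.055 -0.35 0 0 0 -0.124 30;-0.055 -0.35 0 0 0 -0.124 30;-0.055 -0.35 0 0 0 0 30;-0.055 -0.35 0 0 0 0 30;-0.055 -0.35 0 0 0 0 30;-0.055 -0.35 0 0 0 0 30;-0.053 -0.385 0 0 0 0 30;0 0 0 0 0 0 30"

```text
time_s: 13.35
eef_pos: [535.8, -336.9, 138.9]
ee_rot: [0.001, 0.889, 0.457, -0.001]
force: [-0.8, -0.0, -0.4]
grip_width: 0.552
grip_force: 43.0
```

```bash
cat > hop.py <<'E'
from h import *
H=np.array([534.4,-335.6]);yaw=-0.618
s=sense();M=rot(s['ee_rot']); tgt=H+6*np.array([-np.sin(yaw),np.cos(yaw)])
print(s['time_s'],np.round(s['eef_pos'],1),'tilt',np.round(M[:2,2],3),'dxy units',np.round((tgt-s['eef_pos'][:2])/100,3),'turn',round((yaw+np.pi/2-np.arctan2(M[1,0],M[0,0]))/(np.pi/4),3),'grip',round(s['grip_width'],3),round(s['grip_force'],1))
E
python3 hop.py; python3 shot.py w8; python3 - <<'E'
from ov import *
p=np.load('w8.npy',allow_pickle=True).item(); draw(p,p['st'],[534.4,-335.6,-.618],'pics/ov8.png',(80,60,432,384),1.7)
E
```

```text
13.35 [ 535.8 -336.9  138.9] tilt [-0.    -0.002] dxy units [0.02  0.062] turn 0.003 grip 0.552 43.0
13.35 [ 535.8 -336.9  138.9]
```

View pics/ov8.png

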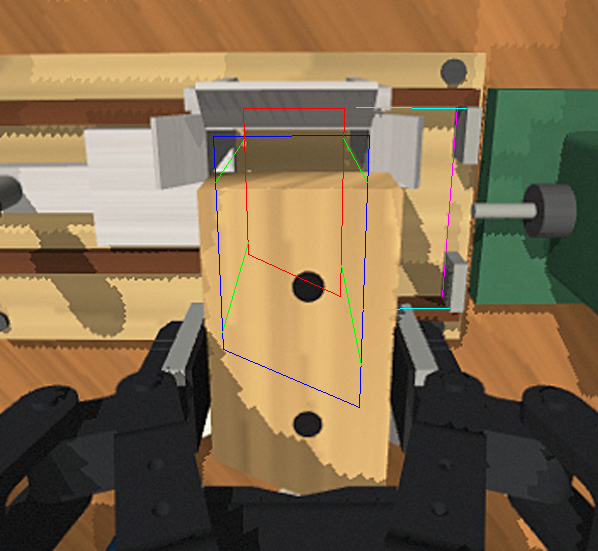

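Overlay ov8 matches the hopper's walls, stop and fences to about 1 mm. The trial piece is squarely held above the mouth. Lowering now.

>>> drive_tool --commands "0.02 0.06 0 0 0 0 30;0 0 0 0 0 0 30;0 0 0 0 0 0 30;0 0 -0.2 0 0 0 30;0 0 -0.15 0 0 0 30;0 0 -0.1 0 0 0 30;0 0 -0.1 0 0 0 30;0 0 -0.1 0 0 0 30;0 0 0 0 0 0 30;0 0 0 0 0 0 30"

```text
time_s: 14.23
eef_pos: [540.0, -325.1, 75.3]
ee_rot: [0.001, 0.888, 0.46, -0.0]
force: [-1.1, -4.4, 1.8]
grip_width: 0.549
grip_force: 53.9
```

```bash
python3 hop.py
```

```text
14.2333 [ 540.  -325.1   75.3] tilt [ 0.001 -0.002] dxy units [-0.022 -0.056] turn -0.005 grip 0.549 53.9
```

>>> drive_tool --commands "-0.02 -0.05 0 0 0 0 30;0 0 0 0 0 0 30;0 0 0 0 0 0 30;0 0 0 0 0 0 30"

```text
time_s: 14.57
eef_pos: [537.8, -329.3, 74.3]
ee_rot: [-0.0, 0.888, 0.46, -0.0]
force: [0.2, 0.5, -0.3]
grip_width: 0.55
grip_force: 53.6
```

```bash
python3 hop.py
```

```text
14.5667 [ 537.8 -329.3   74.3] tilt [-0.  0.] dxy units [ 0.001 -0.014] turn -0.005 grip 0.55 53.6
```

Free of force and centred. I'll release it, rise, and check.

>>> drive_tool --commands "0 0 0 0 0 0 75;0 0 0 0 0 0 75;0 0 0 0 0 0 75;0 0 0 0 0 0 75;0 0 0.3 0 0 0 75;0 0 0.4 0 0 0 75;0 0 0.4 0 0 0 75;0 0 0.2 0 0 0 100;0 0 0 0 0 0 100"

```text
time_s: 15.32
eef_pos: [539.1, -330.9, 210.2]
ee_rot: [0.004, 0.888, 0.46, 0.002]
force: [-0.4, 0.2, -0.1]
grip_width: 0.989
grip_force: 0.0
```

```bash
python3 shot.py w9; python3 - <<'E'
from ov import *
p=np.load('w9.npy',allow_pickle=True).item(); draw(p,p['st'],[534.4,-335.6,-.618],'pics/ov9.png',(120,40,400,300),2.0)
E
```

```text
15.3167 [ 539.1 -330.9  210.2]
```

View pics/ov9.png

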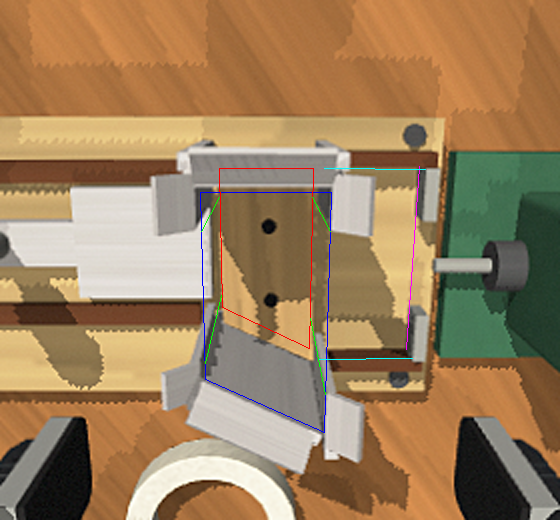

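ov9 shows the trial piece seated flat on the hopper floor, its holes at (268,226) and (270,300). Next is right-hand D.

>>> drive_tool --commands "0.093 0.244 -0.02 0 0 0.148 100;0.093 0.244 -0.02 0 0 0.148 100;0.093 0.244 -0.02 0 0 0.148 100;0.093 0.244 -0.02 0 0 0.148 100;0.093 0.244 -0.02 0 0 0.148 100;0.093 0.244 -0.02 0 0 0.148 100;0.093 0.244 -0.02 0 0 0.148 100;0.093 0.244 -0.02 0 0 0.148 100;0.093 0.244 -0.02 0 0 0.148 100;0.093 0.244 -0.02 0 0 0.148 100;0 0 0 0 0 0 100;0 0 0 0 0 0 100;0 0 0 0 0 0 100"

```text
time_s: 16.45
eef_pos: [630.2, -86.2, 183.3]
ee_rot: [-0.001, 0.49, 0.872, -0.0]
force: [-0.7, 0.5, -0.0]
grip_width: 0.999
grip_force: 0.0
```

```bash
python3 shot.py w10; python3 where.py w10 R 0 632 -87 0.55
```

```text
16.45 [630.2 -86.2 183.3]
fit [ 6.3409e+02 -8.5010e+01  5.5000e-01] 0.023 3916 joints [-0.32  0.59  1.17 -0.    1.39 -0.87] yaw 2.117
move dx,dy [0.039 0.011] turn 0.01 z 183.3
```

>>> drive_tool --commands "0.035 0.01 -0.4 0 0 0.01 100;0 0 -0.4 0 0 0 100;0 0 -0.4 0 0 0 100;0 0 -0.4 0 0 0 100;0 0 -0.2 0 0 0 100;0 0 -0.1 0 0 0 100;0 0 -0.08 0 0 0 100;0 0 0 0 0 0 100;0 0 0 0 0 0 30;0 0 0 0 0 0 30;0 0 0 0 0 0 30;0 0 0 0 0 0 30;0 0 0 0 0 0 30;0 0 0 0 0 0 30" --force 40

```text
time_s: 17.67
eef_pos: [635.1, -85.0, -11.9]
ee_rot: [0.001, 0.486, 0.874, 0.0]
force: [-0.0, 1.4, 7.0]
grip_width: 0.548
grip_force: 41.6
```

>>> drive_tool --commands "0 0 0.39 0 0 0 30;0 0 0.39 0 0 0 30;0 0 0.39 0 0 0 30;0 0 0.38 0 0 0 30;-0.098 -0.246 0 0 0 -0.15 30;-0.098 -0.246 0 0 0 -0.15 30;-0.098 -0.246 0 0 0 -0.15 30;-0.098 -0.246 0 0 0 -0.15 30;-0.098 -0.246 0 0 0 -0.15 30;-0.098 -0.246 0 0 0 -0.15 30;-0.098 -0.246 0 0 0 -0.15 30;-0.098 -0.246 0 0 0 -0.15 30;-0.098 -0.246 0 0 0 -0.15 30;-0.098 -0.246 0 0 0 -0.15 30;0 0 0 0 0 0 30;0 0 0 0 0 0 30;0 0 0 0 0 0 30;0 0 0 0 0 0 30"

```text
time_s: 19.17
eef_pos: [536.7, -329.8, 141.6]
ee_rot: [0.0, 0.889, 0.457, 0.0]
force: [-0.1, -0.4, 0.2]
grip_width: 0.548
grip_force: 41.9
```

```bash
python3 hop.py; python3 shot.py w11
```

```text
19.1667 [ 536.7 -329.8  141.6] tilt [0. 0.] dxy units [ 0.012 -0.009] turn 0.003 grip 0.548 41.9
19.1667 [ 536.7 -329.8  141.6]
```

>>> drive_tool --commands "0.012 -0.009 -0.1 0 0 0 30;0 0 -0.15 0 0 0 30;0 0 -0.15 0 0 0 30;0 0 -0.12 0 0 0 30;0 0 -0.1 0 0 0 30;0 0 -0.05 0 0 0 30;0 0 0 0 0 0 30;0 0 0 0 0 0 30;0 0 0 0 0 0 30"

```text
time_s: 19.97
eef_pos: [537.8, -331.9, 75.3]
ee_rot: [0.001, 0.89, 0.457, 0.0]
force: [0.5, -0.3, -0.5]
grip_width: 0.547
grip_force: 41.9
```

>>> drive_tool --commands "0 0 0 0 0 0 75;0 0 0 0 0 0 75;0 0 0 0 0 0 75;0 0 0 0 0 0 75;0 0 0.3 0 0 0 75;0 0 0.4 0 0 0 75;0 0 0.3 0 0 0 100;0 0 0.1 0 0 0 100;0 0 0 0 0 0 100"

```text
time_s: 20.72
eef_pos: [538.3, -332.4, 187.6]
ee_rot: [0.003, 0.89, 0.456, 0.001]
force: [0.2, -0.5, -0.8]
grip_width: 1.0
grip_force: 0.0
```

```bash
python3 shot.py w12; cat > hopchk.py <<'E'
import sys
from fit import *
p=np.load(sys.argv[1]+'.npy',allow_pickle=True).item(); s=p['st']
for k in (1,2,3,4):
    # compare template edges: fit with dz for each level
    dz=20+22*(k-1)
    c,e,a=fit(p,s,to_pix(p,(537.9,-325,22+dz),s),'R',0,dz=dz); print(k,np.round(c,2),round(e,3),a)
E
python3 hopchk.py w12
```

```text
20.7167 [ 538.3 -332.4  187.6]
1 [ 520.56 -377.26    2.28] 0.577 1535
2 [ 5.3621e+02 -3.7707e+02  1.8000e-01] 0.634 1535
3 [ 5.4611e+02 -3.7236e+02  4.2000e-01] 0.682 1535
4 [ 541.63 -351.49    0.89] 0.735 1535
```

>>> drive_tool --commands "-0.069 0.378 0 0 0 0.107 100;-0.069 0.378 0 0 0 0.107 100;-0.069 0.378 0 0 0 0.107 100;-0.069 0.378 0 0 0 0.107 100;-0.069 0.378 0 0 0 0.107 100;-0.069 0.378 0 0 0 0.107 100;-0.069 0.378 0 0 0 0.107 100;-0.069 0.378 0 0 0 0.107 100;-0.069 0.378 0 0 0 0.107 100;-0.069 0.378 0 0 0 0.107 100;0 0 0 0 0 0 100;0 0 0 0 0 0 100;0 0 0 0 0 0 100"

```text
time_s: 21.85
eef_pos: [468.0, 46.1, 183.2]
ee_rot: [-0.001, 0.626, 0.78, -0.001]
force: [-0.3, 0.5, -0.7]
grip_width: 1.002
grip_force: 0.0
```

```bash
python3 shot.py w13; python3 where.py w13 R 0 469 46.5 0.22
```

```text
21.85 [468.   46.1 183.2]
fit [4.7199e+02 4.7580e+01 2.4000e-01] 0.024 3933 joints [-0.15  0.22  1.7  -0.    1.22 -0.37] yaw 1.788
move dx,dy [0.04  0.015] turn 0.03 z 183.2
```

>>> drive_tool --commands "0.037 0.014 -0.4 0 0 0.03 100;0 0 -0.4 0 0 0 100;0 0 -0.4 0 0 0 100;0 0 -0.4 0 0 0 100;0 0 -0.2 0 0 0 100;0 0 -0.1 0 0 0 100;0 0 -0.05 0 0 0 100;0 0 0 0 0 0 100;0 0 0 0 0 0 30;0 0 0 0 0 0 30;0 0 0 0 0 0 30;0 0 0 0 0 0 30;0 0 0 0 0 0 30;0 0 0 0 0 0 30" --force 40

```text
time_s: 23.07
eef_pos: [472.9, 47.7, -9.3]
ee_rot: [0.001, 0.617, 0.787, 0.0]
force: [-1.7, 0.4, 8.0]
grip_width: 0.546
grip_force: 40.4
```

>>> drive_tool --commands "0 0 0.39 0 0 0 30;0 0 0.39 0 0 0 30;0 0 0.39 0 0 0 30;0 0 0.36 0 0 0 30;0.065 -0.378 0 0 0 -0.109 30;0.065 -0.378 0 0 0 -0.109 30;0.065 -0.378 0 0 0 -0.109 30;0.065 -0.378 0 0 0 -0.109 30;0.065 -0.378 0 0 0 -0.109 30;0.065 -0.378 0 0 0 -0.109 30;0.065 -0.378 0 0 0 -0.109 30;0.065 -0.378 0 0 0 -0.109 30;0.065 -0.378 0 0 0 -0.109 30;0.065 -0.378 0 0 0 -0.109 30;0 0 0 0 0 0 30;0 0 0 0 0 0 30;0 0 0 0 0 0 30;0 0 0 0 0 0 30"

```text
time_s: 24.57
eef_pos: [537.2, -329.1, 142.8]
ee_rot: [-0.0, 0.888, 0.461, 0.0]
force: [0.2, 1.5, -1.4]
grip_width: 0.547
grip_force: 42.1
```

```bash
python3 hop.py; python3 - <<'E'
from ov import *
p=np.load('w12.npy',allow_pickle=True).item(); draw(p,p['st'],[534.4,-335.6,-.618],'pics/ov12.png',(150,60,380,300),2.4)
E
```

```text
24.5667 [ 537.2 -329.1  142.8] tilt [0. 0.] dxy units [ 0.007 -0.016] turn -0.006 grip 0.547 42.1
```

View pics/ov12.png

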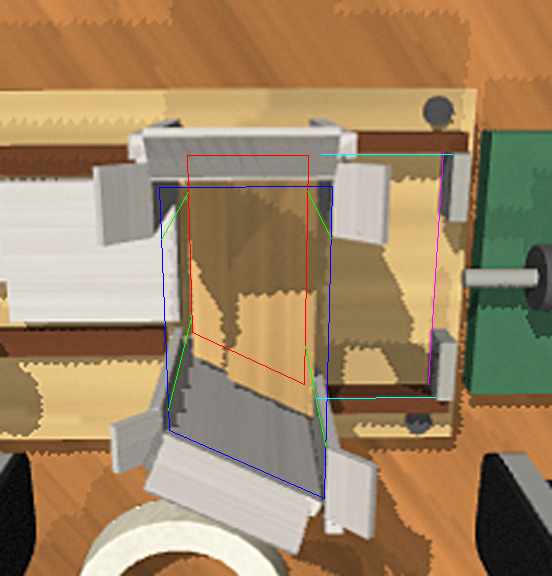

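ov12 shows the first right-hand guide lying level in the hopper, covering the trial piece's holes. Continuing.

>>> drive_tool --commands "0.006 -0.015 -0.1 0 0 0 30;0 0 -0.15 0 0 0 30;0 0 -0.15 0 0 0 30;0 0 -0.12 0 0 0 30;0 0 -0.1 0 0 0 30;0 0 -0.03 0 0 0 30;0 0 0 0 0 0 30;0 0 0 0 0 0 30;0 0 0 0 0 0 30"

```text
time_s: 25.32
eef_pos: [538.1, -332.0, 78.3]
ee_rot: [0.001, 0.888, 0.46, 0.0]
force: [-0.3, 0.4, -1.2]
grip_width: 0.542
grip_force: 42.1
```

>>> drive_tool --commands "0 0 0 0 0 0 75;0 0 0 0 0 0 75;0 0 0 0 0 0 75;0 0 0 0 0 0 75;0 0 0.3 0 0 0 75;0 0 0.4 0 0 0 75;0 0 0.3 0 0 0 100;0 0 0.1 0 0 0 100;0 0 0 0 0 0 100"

```text
time_s: 26.07
eef_pos: [538.6, -332.5, 190.6]
ee_rot: [0.003, 0.888, 0.46, 0.001]
force: [0.8, -0.3, -0.5]
grip_width: 1.001
grip_force: 0.0
```

```bash
python3 shot.py w14
```

```text
26.0667 [ 538.6 -332.5  190.6]
```

>>> drive_tool --commands "0.065 0.397 0 0 0 0.065 100;0.065 0.397 0 0 0 0.065 100;0.065 0.397 0 0 0 0.065 100;0.065 0.397 0 0 0 0.065 100;0.065 0.397 0 0 0 0.065 100;0.065 0.397 0 0 0 0.065 100;0.065 0.397 0 0 0 0.065 100;0.065 0.397 0 0 0 0.065 100;0.065 0.397 0 0 0 0.065 100;0.065 0.397 0 0 0 0.065 100;0.065 0.397 0 0 0 0.065 100;0.065 0.397 0 0 0 0.065 100;0.065 0.397 0 0 0 0.065 100;0.065 0.397 0 0 0 0.065 100;0.065 0.397 0 0 0 0.065 100;0.065 0.397 0 0 0 0.065 100;0 0 0 0 0 0 100;0 0 0 0 0 0 100;0 0 0 0 0 0 100"

```text
time_s: 27.7
eef_pos: [641.2, 302.9, 185.3]
ee_rot: [-0.001, 0.632, 0.775, -0.001]
force: [0.5, -0.3, -0.5]
grip_width: 1.002
grip_force: 0.0
```

```bash
python3 shot.py w15; python3 where.py w15 R 0 642.4 302.4 0.20
```

```text
27.7 [641.2 302.9 185.3]
fit [6.4468e+02 3.0368e+02 2.0000e-01] 0.025 3890 joints [ 0.28  0.77  0.85 -0.    1.52  0.08] yaw 1.772
move dx,dy [0.034 0.007] turn -0.001 z 185.3
```

Target z ≈ −8, so I'll descend 193 mm.

>>> drive_tool --commands "0.033 0.006 -0.4 0 0 0 100;0 0 -0.4 0 0 0 100;0 0 -0.4 0 0 0 100;0 0 -0.4 0 0 0 100;0 0 -0.2 0 0 0 100;0 0 -0.1 0 0 0 100;0 0 -0.05 0 0 0 100;0 0 0 0 0 0 100;0 0 0 0 0 0 30;0 0 0 0 0 0 30;0 0 0 0 0 0 30;0 0 0 0 0 0 30;0 0 0 0 0 0 30;0 0 0 0 0 0 30" --force 40

```text
time_s: 28.92
eef_pos: [648.0, 304.8, -2.7]
ee_rot: [0.003, 0.632, 0.775, 0.004]
force: [2.3, 0.5, 15.9]
grip_width: 0.388
grip_force: 52.6
```

The width of 0.388 means one pad closed on top of the step (14 mm high), so I'll reopen, go about 10 mm deeper and regrip.

>>> drive_tool --commands "0 0 0 0 0 0 100;0 0 0 0 0 0 100;0 0 0 0 0 0 100;0 0 0 0 0 0 100;0 0 -0.06 0 0 0 100;0 0 -0.05 0 0 0 100;0 0 0 0 0 0 100;0 0 0 0 0 0 30;0 0 0 0 0 0 30;0 0 0 0 0 0 30;0 0 0 0 0 0 30;0 0 0 0 0 0 30;0 0 0 0 0 0 30" --force 40

```text
time_s: 30.0
eef_pos: [645.3, 304.1, -18.1]
ee_rot: [0.0, 0.632, 0.775, 0.0]
force: [0.9, 0.0, 3.1]
grip_width: 0.552
grip_force: 42.6
```

>>> drive_tool --commands "0 0 0.41 0 0 0 30;0 0 0.41 0 0 0 30;0 0 0.41 0 0 0 30;0 0 0.41 0 0 0 30;-0.067 -0.397 0 0 0 -0.065 30;-0.067 -0.397 0 0 0 -0.065 30;-0.067 -0.397 0 0 0 -0.065 30;-0.067 -0.397 0 0 0 -0.065 30;-0.067 -0.397 0 0 0 -0.065 30;-0.067 -0.397 0 0 0 -0.065 30;-0.067 -0.397 0 0 0 -0.065 30;-0.067 -0.397 0 0 0 -0.065 30;-0.067 -0.397 0 0 0 -0.065 30;-0.067 -0.397 0 0 0 -0.065 30;-0.067 -0.397 0 0 0 -0.065 30;-0.067 -0.397 0 0 0 -0.065 30;-0.067 -0.397 0 0 0 -0.065 30;-0.067 -0.397 0 0 0 -0.065 30;-0.067 -0.397 0 0 0 -0.065 30;-0.067 -0.397 0 0 0 -0.065 30"

```text
time_s: 31.67
eef_pos: [537.0, -332.9, 145.3]
ee_rot: [-0.0, 0.889, 0.459, -0.0]
force: [0.8, -1.0, -0.1]
grip_width: 0.548
grip_force: 42.1
```

>>> drive_tool --commands "0 0 0 0 0 0 30;0 0 0 0 0 0 30;0 0 0 0 0 0 30;0 0 0 0 0 0 30"

```text
time_s: 32.0
eef_pos: [538.1, -330.0, 145.4]
ee_rot: [-0.0, 0.888, 0.461, 0.0]
force: [-0.3, 0.2, -1.1]
grip_width: 0.55
grip_force: 42.1
```

```bash
python3 hop.py
```

```text
32.0 [ 538.1 -330.   145.4] tilt [-0.  0.] dxy units [-0.002 -0.007] turn -0.006 grip 0.55 42.1
```

>>> drive_tool --commands "-0.002 -0.009 -0.1 0 0 0 30;0 0 -0.15 0 0 0 30;0 0 -0.15 0 0 0 30;0 0 -0.12 0 0 0 30;0 0 -0.1 0 0 0 30;0 0 -0.07 0 0 0 30;0 0 0 0 0 0 30;0 0 0 0 0 0 30;0 0 0 0 0 0 30"

```text
time_s: 32.75
eef_pos: [538.0, -332.3, 77.2]
ee_rot: [0.001, 0.888, 0.46, 0.0]
force: [-0.1, 0.4, -0.1]
grip_width: 0.553
grip_force: 42.1
```

>>> drive_tool --commands "0 0 0 0 0 0 75;0 0 0 0 0 0 75;0 0 0 0 0 0 75;0 0 0 0 0 0 75;0 0 0.3 0 0 0 75;0 0 0.4 0 0 0 75;0 0 0.3 0 0 0 100;0 0 0.1 0 0 0 100;0 0 0 0 0 0 100"

```text
time_s: 33.5
eef_pos: [538.5, -332.8, 189.6]
ee_rot: [0.003, 0.888, 0.46, 0.001]
force: [0.3, 0.3, -1.6]
grip_width: 0.998
grip_force: 0.0
```

```bash
python3 shot.py w16; python3 - <<'E'
from ov import *
for n in ('w14','w16'):
    p=np.load(n+'.npy',allow_pickle=True).item(); draw(p,p['st'],[534.4,-335.6,-.618],f'pics/o{n}.png',(160,70,370,290),1.9)
cv2.imwrite('pics/m16.png',np.hstack([cv2.imread('pics/ow14.png'),cv2.imread('pics/ow16.png')]))
E
```

```text
33.5 [ 538.5 -332.8  189.6]
```

View pics/m16.png

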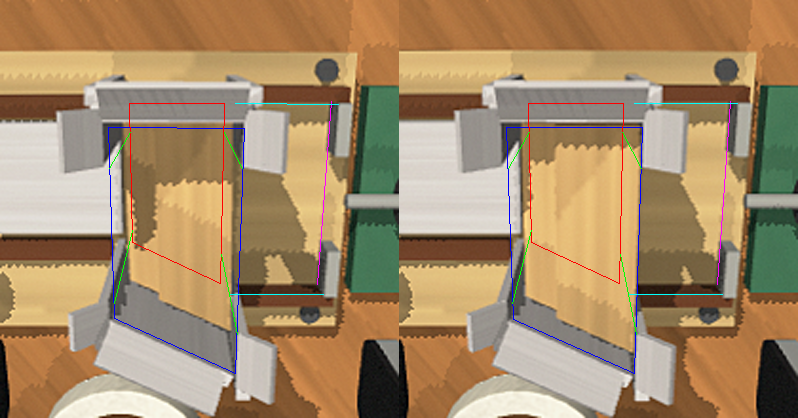

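m16 shows the right-hand stack rising evenly, guides two and three level in the hopper. Now the pusher.

>>> drive_tool --commands "-0.089 0.07 0 0 0 -0.154 100;-0.089 0.07 0 0 0 -0.154 100;-0.089 0.07 0 0 0 -0.154 100;-0.089 0.07 0 0 0 -0.154 100;-0.089 0.07 0 0 0 -0.154 100;-0.089 0.07 0 0 0 -0.154 100;-0.089 0.07 0 0 0 -0.154 100;-0.089 0.07 0 0 0 -0.154 100;-0.089 0.07 0 0 0 -0.154 100;-0.089 0.07 0 0 0 -0.154 100;-0.089 0.07 0 0 0 -0.154 100;-0.089 0.07 0 0 0 -0.154 100;-0.089 0.07 0 0 0 -0.154 100;0 0 0 0 0 0 70;0 0 0 0 0 0 70;0 0 0 0 0 0 70"

```text
time_s: 34.88
eef_pos: [422.0, -241.2, 185.6]
ee_rot: [-0.0, 0.953, -0.302, -0.001]
force: [0.2, -0.2, 0.2]
grip_width: 0.701
grip_force: 0.0
```

```bash
python3 - <<'E'
from h import *
s=sense();M=rot(s['ee_rot']);print(np.round(np.array([423.2,-241.8])-s['eef_pos'][:2],1),s['eef_pos'][2],(-.618-np.arctan2(M[1,0],M[0,0]))/.7854)
E
```

```text
[ 1.2 -0.6] 185.64232036255328 -0.006197756930013229
```

>>> drive_tool --commands "0.012 -0.006 -0.4 0 0 0 70;0 0 -0.4 0 0 0 70;0 0 -0.3 0 0 0 70;0 0 -0.2 0 0 0 70;0 0 0 0 0 0 70;0 0 0 0 0 0 0;0 0 0 0 0 0 0;0 0 0 0 0 0 0;0 0 0 0 0 0 0;0 0 0 0 0 0 0;0 0 0 0 0 0 0" --force 50

```text
time_s: 35.8
eef_pos: [424.3, -242.0, 58.1]
ee_rot: [0.0, 0.953, -0.303, 0.002]
force: [3.1, 3.1, 7.3]
grip_width: 0.328
grip_force: 49.6
```

>>> drive_tool --commands "0.06 -0.043 0 0 0 0 0;0.06 -0.043 0 0 0 0 0;0.06 -0.043 0 0 0 0 0;0.06 -0.043 0 0 0 0 0;0.06 -0.043 0 0 0 0 0;0.06 -0.043 0 0 0 0 0;0.06 -0.043 0 0 0 0 0;0.06 -0.043 0 0 0 0 0;0 0 0 0 0 0 0;0 0 0 0 0 0 0"

```text
time_s: 36.63
eef_pos: [472.8, -276.5, 58.1]
ee_rot: [0.0, 0.953, -0.303, 0.002]
force: [5.2, 3.0, 3.6]
grip_width: 0.323
grip_force: 50.3
```

>>> drive_tool --commands "0.016 -0.011 0 0 0 0 0;0 0 0 0 0 0 0;0 0 0 0 0 0 0;0 0 0 0 0 0 0"

```text
time_s: 36.97
eef_pos: [473.1, -276.7, 58.0]
ee_rot: [-0.0, 0.953, -0.303, 0.0]
force: [-1.1, 5.9, 8.9]
grip_width: 0.327
grip_force: 51.0
```

```bash
python3 - <<'E'
from ov import *
p=capture('side'); 
h=[534.4,-335.6,-.618]; f=frame(h)
for n in ('trial_mid',):
    b=boxes_of(p,n); f0=to_pix(p,f((57,6,22))); print(n,[(np.round(x['position']),x['confidence']) for x in b],'expected',f0)
E
```

```text
trial_mid [(array([300., 288.]), 0.58)] expected [302.88938215 287.14081862]
```

>>> drive_tool --commands "-0.065 0.046 0 0 0 0 0;-0.065 0.046 0 0 0 0 0;-0.065 0.046 0 0 0 0 0;-0.065 0.046 0 0 0 0 0;-0.065 0.046 0 0 0 0 0;-0.065 0.046 0 0 0 0 0;-0.065 0.046 0 0 0 0 0;-0.065 0.046 0 0 0 0 0;0 0 0 0 0 0 0;0 0 0 0 0 0 0;0 0 0 0 0 0 0"

```text
time_s: 37.98
eef_pos: [423.4, -241.5, 58.4]
ee_rot: [0.001, 0.953, -0.304, 0.004]
force: [12.2, 2.3, 2.6]
grip_width: 0.327
grip_force: 54.6
```

>>> drive_tool --commands "-0.02 0.014 0 0 0 0 0;0 0 0 0 0 0 0;0 0 0 0 0 0 0;0.012 -0.008 0 0 0 0 70;0 0 0 0 0 0 70;0 0 0 0 0 0 70;0 0 0.4 0 0 0 70;0 0 0.4 0 0 0 70;0 0 0.4 0 0 0 100;0.1 0.237 0.02 0 0 0.153 100;0.1 0.237 0.02 0 0 0.153 100;0.1 0.237 0.02 0 0 0.153 100;0.1 0.237 0.02 0 0 0.153 100;0.1 0.237 0.02 0 0 0.153 100;0.1 0.237 0.02 0 0 0.153 100;0 0 0 0 0 0 100;0 0 0 0 0 0 100;0 0 0 0 0 0 100"

```text
time_s: 39.48
eef_pos: [479.6, -98.0, 188.4]
ee_rot: [0.0, 0.999, 0.051, -0.0]
force: [-0.8, -0.3, -1.0]
grip_width: 0.997
grip_force: 0.0
```

```bash
python3 shot.py w17; sed -i 's/d=(c\[2\]+np.pi\/2-yw(s)+np.pi)%(2\*np.pi)-np.pi/d=(c[2]+np.pi\/2-yw(s)+np.pi\/2)%np.pi-np.pi\/2/' where.py; python3 where.py w17 L 0 482 -99 1.68;  python3 - <<'E'
from h import *
p=np.load('w17.npy',allow_pickle=True).item()
H=np.array([534.4,-335.6]);c,s=np.cos(-.618),np.sin(-.618)
p=capture('scene')
for x in boxes_of(p,'push_knob')[:2]:
    w=to_world(p,x['position'],90)[:2]-H; print('knob h',w@[c,s],w@[-s,c],x['confidence'])
for n in ('left1_mid','right1_mid','trial_mid'): print(n,[(np.round(to_world(p,x['position'],18)[:2]).tolist(),round(x['confidence'],2)) for x in boxes_of(p,n)])
E
```

```text
39.4833 [479.6 -98.  188.4]
fit [479.14 -87.22  -1.55] 0.019 3782 joints [-0.44  0.26  1.64 -0.    1.24  1.03] yaw 0.103
move dx,dy [-0.004  0.108] turn -0.11 z 188.4
knob h -84.4016419464285 57.77662914967957 0.63
left1_mid [([327.0, 148.0], 0.97), ([269.0, 307.0], 0.91), ([496.0, 168.0], 0.74), ([434.0, -253.0], 0.63), ([643.0, 444.0], 0.59)]
right1_mid [([481.0, -371.0], 0.68), ([618.0, -393.0], 0.57)]
trial_mid [([573.0, -373.0], 0.59), ([396.0, -477.0], 0.56), ([427.0, -249.0], 0.31)]
```

>>> drive_tool --commands "0 0.1 0 0 0 -0.11 100;0 0 -0.4 0 0 0 100;0 0 -0.4 0 0 0 100;0 0 -0.4 0 0 0 100;0 0 -0.4 0 0 0 100;0 0 -0.25 0 0 0 100;0 0 -0.15 0 0 0 100;0 0 -0.06 0 0 0 100;0 0 0 0 0 0 100;0 0 0 0 0 0 30;0 0 0 0 0 0 30;0 0 0 0 0 0 30;0 0 0 0 0 0 30;0 0 0 0 0 0 30;0 0 0 0 0 0 30" --force 40

```text
time_s: 41.03
eef_pos: [480.6, -87.9, -16.3]
ee_rot: [0.0, 1.0, 0.009, 0.001]
force: [-0.5, -0.2, 8.0]
grip_width: 0.548
grip_force: 41.3
```

>>> drive_tool --commands "0 0 0.4 0 0 0 30;0 0 0.4 0 0 0 30;-0.045 0.312 0 0 0 0.149 30;-0.045 0.312 0 0 0 0.149 30;-0.045 0.312 0 0 0 0.149 30;-0.045 0.312 0 0 0 0.149 30;-0.045 0.312 0 0 0 0.149 30;-0.045 0.312 0 0 0 0.149 30;-0.045 0.312 0 0 0 0.149 30;-0.045 0.312 0 0 0 0.149 30;-0.045 0.312 0 0 0 0.149 30;-0.045 0.312 0 0 0 0.149 30;-0.045 0.312 0 0 0 0.149 30;-0.045 0.312 0 0 0 0.149 30;-0.045 0.312 0 0 0 0.149 30;-0.045 0.312 0 0 0 0.149 30;0 0 0 0 0 0 30;0 0 0 0 0 0 30;0 0 0 0 0 0 30"

```text
time_s: 42.62
eef_pos: [416.9, 348.8, 62.7]
ee_rot: [0.0, 0.677, 0.736, 0.0]
force: [0.4, 0.5, -0.8]
grip_width: 0.55
grip_force: 42.3
```

```bash
cat > chk.py <<'E'
from h import *
s=sense();M=rot(s['ee_rot']);print(s['time_s'],np.round(s['eef_pos'],1),'yaw',np.arctan2(M[1,0],M[0,0]).round(3),s['joints'].round(2),s['grip_width'])
p=capture('scene')
H=np.array([534.4,-335.6]);c,q=np.cos(-.618),np.sin(-.618)
for n,z in (('push_knob',90),('trial_mid',42),('left1_mid',18),('right1_mid',42)):
    for x in boxes_of(p,n):
        w=to_world(p,x['position'],z)[:2]; print(n,w.round(),'h',np.round([(w-H)@[c,q],(w-H)@[-q,c]],1),round(x['confidence'],2))
E
python3 chk.py
```

```text
42.6167 [416.9 348.8  62.7] yaw 1.655 [ 0.48  0.52  1.62 -0.    1.    0.4 ] 0.5504323113094511
push_knob [ 494. -236.] h [-90.8  57.9] 0.58
trial_mid [ 588. -360.] h [58.2 11.3] 0.57
left1_mid [487. 180.] h [-337.1  392.9] 0.97
left1_mid [262. 310.] h [-596.1  368.6] 0.95
left1_mid [330. 146.] h [-445.6  273.8] 0.71
left1_mid [643. 450.] h [-366.4  702.9] 0.55
right1_mid [ 498. -361.] h [-14.8 -41.9] 0.7
```

>>> drive_tool --commands "0 0 -0.3 0 0 0 30;0 0 -0.2 0 0 0 30;0 0 -0.12 0 0 0 30;0 0 -0.06 0 0 0 30;0 0 0 0 0 0 30;0 0 0 0 0 0 30;0 0 0 0 0 0 63;0 0 0 0 0 0 63;0 0 0 0 0 0 63;0 0 0.3 0 0 0 63;0 0 0.4 0 0 0 63;0 0 0.4 0 0 0 63;0 0 0.4 0 0 0 100;0 0 0 0 0 0 100"

```text
time_s: 44.03
eef_pos: [419.8, 351.0, 152.6]
ee_rot: [0.002, 0.676, 0.737, 0.007]
force: [-0.5, 0.8, 1.0]
grip_width: 0.887
grip_force: 0.0
```

```bash
python3 shot.py w18; python3 - <<'E'
from ov import *
p=capture('scene'); f=frame([534.4,-335.6,-.618])
print([ (np.round(b['position']),b['confidence']) for b in boxes_of(p,'push_knob')])
for q in (0,.06): print(q,to_pix(p,f((-145+q*1000,12,65))),to_pix(p,f((-145+q*1000,12,90))))
pp=p['pixels']; 
# dark brown pixels near the knob
h=cv2.cvtColor(pp,cv2.COLOR_BGR2HSV); 
m=((h[...,2]<110)&(h[...,1]>110)).astype(np.uint8)
for r in range(145,180,2): print(r,''.join('#' if v else '.' for v in m[r,140:215]))
E
python3 where.py w18 L 0 417 349 0.09
```

```text
44.0333 [419.8 351.  152.6]
[(array([178., 174.]), 0.76), (array([139., 179.]), 0.4)]
0 [180.42702593 154.07699116] [179.28436391 148.39427802]
0.06 [166.02646305 165.8798962 ] [164.65121346 160.24418159]
145 ..............................................................#............
147 ...........................................................................
149 ...........................................................................
151 ....................................##.......#.............................
153 .....................................####...##.............................
155 .....................................#########.............................
157 .....................................##########............................
159 ......................................########.............................
161 ................................##.##...#####..............................
163 .............................######........................................
165 ...........................#######.........................................
167 ..........................#####..............................##............
169 .........................#.................................##..............
171 .....................................................#..##.................
173 ...................................................#####...................
175 ...................................................###.....................
177 ..................................................#........................
179 ...............................................##..........................
fit [443.63 368.72  -1.42] 0.708 16810 joints [0.48 0.41 1.53 0.   1.19 0.4 ] yaw 1.657
move dx,dy [0.238 0.178] turn -1.919 z 152.6
```

>>> drive_tool --commands "0.083 -0.239 0.05 0 0 -0.145 100;0.083 -0.239 0.05 0 0 -0.145 100;0.083 -0.239 0.05 0 0 -0.145 100;0.083 -0.239 0.05 0 0 -0.145 100;0.083 -0.239 0.05 0 0 -0.145 100;0.083 -0.239 0.05 0 0 -0.145 100;0.083 -0.239 0.05 0 0 -0.145 100;0 0 0 0 0 0 100;0 0 0 0 0 0 100;0 0 0 0 0 0 100"

```text
time_s: 45.02
eef_pos: [474.4, 182.3, 178.3]
ee_rot: [-0.0, 0.909, 0.417, -0.001]
force: [-0.9, -0.0, 0.1]
grip_width: 1.002
grip_force: 0.0
```

```bash
python3 shot.py w19; python3 where.py w19 L 0 477 184 -0.71; python3 where.py w19 R 0 477 184 -0.71
```

```text
45.0167 [474.4 182.3 178.3]
fit [476.26 183.83  -0.71] 0.023 4058 joints [0.14 0.31 1.6  0.   1.23 0.85] yaw 0.861
move dx,dy [0.019 0.015] turn 0.001 z 178.3
fit [476.33 183.75  -0.72] 0.135 4058 joints [0.14 0.31 1.6  0.   1.23 0.85] yaw 0.861
move dx,dy [0.02  0.014] turn -0.007 z 178.3
```

>>> drive_tool --commands "0.019 0.015 -0.4 0 0 0 100;0 0 -0.4 0 0 0 100;0 0 -0.4 0 0 0 100;0 0 -0.4 0 0 0 100;0 0 -0.2 0 0 0 100;0 0 -0.11 0 0 0 100;0 0 -0.07 0 0 0 100;0 0 0 0 0 0 100;0 0 0 0 0 0 30;0 0 0 0 0 0 30;0 0 0 0 0 0 30;0 0 0 0 0 0 30;0 0 0 0 0 0 30;0 0 0 0 0 0 30;0 0 0.4 0 0 0 30;0 0 0.4 0 0 0 30" --force 40

```text
time_s: 46.4
eef_pos: [475.7, 183.2, 61.6]
ee_rot: [-0.001, 0.909, 0.416, -0.002]
force: [1.3, -0.3, -0.6]
grip_width: 0.553
grip_force: 42.3
```

>>> drive_tool --commands "0.019 0.245 0 0 0 0.145 30;0.019 0.245 0 0 0 0.145 30;0.019 0.245 0 0 0 0.145 30;0.019 0.245 0 0 0 0.145 30;0.019 0.245 0 0 0 0.145 30;0.019 0.245 0 0 0 0.145 30;0.019 0.245 0 0 0 0.145 30;0 0 0 0 0 0 30;0 0 0 0 0 0 30;0 0 0 0 0 0 30"

```text
time_s: 47.23
eef_pos: [490.1, 354.5, 61.6]
ee_rot: [0.0, 0.677, 0.736, -0.0]
force: [-0.2, -0.1, -0.1]
grip_width: 0.548
grip_force: 42.3
```

>>> drive_tool --commands "0 0 -0.3 0 0 0 30;0 0 -0.2 0 0 0 30;0 0 -0.12 0 0 0 30;0 0 -0.05 0 0 0 30;0 0 0 0 0 0 30;0 0 0 0 0 0 30;0 0 0 0 0 0 63;0 0 0 0 0 0 63;0 0 0 0 0 0 63;0 0 0.3 0 0 0 63;0 0 0.4 0 0 0 63;0 0 0.4 0 0 0 63;0 0 0.4 0 0 0 100;0 0 0 0 0 0 100"

```text
time_s: 48.4
eef_pos: [493.2, 356.5, 153.5]
ee_rot: [0.003, 0.676, 0.737, 0.007]
force: [1.4, 1.1, 1.4]
grip_width: 0.888
grip_force: 0.0
```

>>> drive_tool --commands "0.162 -0.354 0.04 0 0 0.022 100;0.162 -0.354 0.04 0 0 0.022 100;0.162 -0.354 0.04 0 0 0.022 100;0.162 -0.354 0.04 0 0 0.022 100;0.162 -0.354 0.04 0 0 0.022 100;0.162 -0.354 0.04 0 0 0.022 100;0.162 -0.354 0.04 0 0 0.022 100;0.162 -0.354 0.04 0 0 0.022 100;0.162 -0.354 0.04 0 0 0.022 100;0 0 0 0 0 0 100;0 0 0 0 0 0 100;0 0 0 0 0 0 100"

```text
time_s: 49.4
eef_pos: [635.8, 36.7, 180.4]
ee_rot: [-0.0, 0.617, 0.787, 0.0]
force: [-0.5, -0.2, -0.6]
grip_width: 1.001
grip_force: 0.0
```

```bash
python3 shot.py w20; python3 where.py w20 L 0 639 37 0.24; python3 where.py w20 R 0 639 37 0.24
```

```text
49.4 [635.8  36.7 180.4]
fit [6.3965e+02 3.7490e+01 2.4000e-01] 0.023 4005 joints [-0.13  0.59  1.17  0.    1.38 -0.37] yaw 1.812
move dx,dy [0.038 0.008] turn 0.005 z 180.4
fit [6.3964e+02 3.7350e+01 2.5000e-01] 0.134 4005 joints [-0.13  0.59  1.17  0.    1.38 -0.37] yaw 1.812
move dx,dy [0.038 0.007] turn 0.012 z 180.4
```

>>> drive_tool --commands "0.037 0.008 -0.4 0 0 0 100;0 0 -0.4 0 0 0 100;0 0 -0.4 0 0 0 100;0 0 -0.4 0 0 0 100;0 0 -0.2 0 0 0 100;0 0 -0.12 0 0 0 100;0 0 -0.07 0 0 0 100;0 0 0 0 0 0 100;0 0 0 0 0 0 30;0 0 0 0 0 0 30;0 0 0 0 0 0 30;0 0 0 0 0 0 30;0 0 0 0 0 0 30;0 0 0 0 0 0 30;0 0 0.4 0 0 0 30;0 0 0.4 0 0 0 30" --force 40

```text
time_s: 50.78
eef_pos: [638.3, 37.2, 60.9]
ee_rot: [-0.002, 0.617, 0.787, -0.001]
force: [1.1, 0.2, 1.4]
grip_width: 0.549
grip_force: 41.9
```

>>> drive_tool --commands "-0.204 0.313 0 0 0 -0.02 30;-0.204 0.313 0 0 0 -0.02 30;-0.204 0.313 0 0 0 -0.02 30;-0.204 0.313 0 0 0 -0.02 30;-0.204 0.313 0 0 0 -0.02 30;-0.204 0.313 0 0 0 -0.02 30;-0.204 0.313 0 0 0 -0.02 30;-0.204 0.313 0 0 0 -0.02 30;-0.204 0.313 0 0 0 -0.02 30;-0.204 0.313 0 0 0 -0.02 30;0 0 0 0 0 0 30;0 0 0 0 0 0 30;0 0 -0.2 0 0 0 30;0 0 -0.15 0 0 0 30;0 0 -0.08 0 0 0 30;0 0 -0.05 0 0 0 30;0 0 0 0 0 0 30;0 0 0 0 0 0 30"

```text
time_s: 52.28
eef_pos: [436.3, 349.9, 13.9]
ee_rot: [0.0, 0.677, 0.736, 0.0]
force: [-0.3, 0.4, -0.0]
grip_width: 0.549
grip_force: 42.0
```

>>> drive_tool --commands "0 0 0 0 0 0 63;0 0 0 0 0 0 63;0 0 0 0 0 0 63;0 0 0.3 0 0 0 63;0 0 0.4 0 0 0 63;0 0 0.4 0 0 0 63;0 0 0.4 0 0 0 100;0.1 -0.2 0.4 0 0 0 100;0.1 -0.3 0.3 0 0 0 100;0.1 -0.3 0 0 0 0 100;0 -0.3 0 0 0 0 100;0 0 0 0 0 0 100;0 0 0 0 0 0 100"

```text
time_s: 53.37
eef_pos: [464.6, 242.4, 229.0]
ee_rot: [0.0, 0.678, 0.735, 0.0]
force: [-0.0, 0.4, 0.5]
grip_width: 1.001
grip_force: 0.0
```

```bash
python3 chk.py; python3 - <<'E'
from fit import *
for cam_ in ('scene','side'):
    p=capture(cam_); cv2.imwrite(f'pics/end_{cam_}.png',p['pixels'])
    m=segment(p['pixels']); n,l,st,c=cv2.connectedComponentsWithStats(m)
    print(cam_,[(to_world(p,c[i],15)[:2].round().tolist(),int(st[i,4])) for i in range(1,n) if st[i,4]>150])
    for o in ('left1_mid','tape_mid','file_mid','square_mid'): print(o,[(np.round(b['position']).tolist(),to_world(p,b['position'],30)[:2].round().tolist(),round(b['confidence'],2)) for b in boxes_of(p,o)])
s=sense();q=capture('wrist')
for o in ('left1_mid','right1_mid'): print('wrist',o,[(np.round(b['position']).tolist(),to_world(q,b['position'],30,s)[:2].round().tolist(),round(b['confidence'],2)) for b in boxes_of(q,o)])
E
```

```text
53.3667 [464.6 242.4 229. ] yaw 1.653 [0.26 0.3  1.48 0.   1.36 0.18] 1.0011877667085787
push_knob [ 489. -236.] h [-94.2  54.9] 0.64
trial_mid [ 588. -355.] h [55.5 15.2] 0.66
left1_mid [324. 149.] h [-452.1  273.6] 0.96
left1_mid [637. 445.] h [-368.9  695.2] 0.74
left1_mid [277. 306.] h [-581.9  374.1] 0.73
right1_mid [ 499. -359.] h [-15.2 -39.6] 0.68
right1_mid [ 591. -360.] h [60. 13.] 0.61
scene [([-189.0, -961.0], 2726), ([-367.0, 604.0], 548), ([-45.0, -598.0], 714), ([-104.0, 672.0], 518), ([444.0, 361.0], 1436), ([455.0, -357.0], 367), ([546.0, -255.0], 782), ([570.0, -375.0], 359), ([772.0, 49.0], 364)]
left1_mid [([376.0, 195.0], [504.0, 342.0], 0.97), ([420.0, 237.0], [644.0, 448.0], 0.89), ([308.0, 151.0], [339.0, 144.0], 0.87), ([361.0, 139.0], [277.0, 318.0], 0.81)]
tape_mid [([110.0, 164.0], [427.0, -471.0], 0.77)]
file_mid [([310.0, 280.0], [787.0, 146.0], 0.68)]
square_mid [([227.0, 288.0], [824.0, -64.0], 0.68)]
side [([546.0, -53.0], 48663), ([-50.0, 705.0], 389), ([-150.0, -299.0], 9577), ([546.0, -297.0], 225), ([588.0, -353.0], 258), ([443.0, -344.0], 325), ([221.0, -460.0], 2907)]
left1_mid [([208.0, 175.0], [321.0, 136.0], 0.75), ([278.0, 113.0], [629.0, 432.0], 0.58), ([248.0, 132.0], [492.0, 336.0], 0.53), ([190.0, 147.0], [263.0, 288.0], 0.52)]
tape_mid [([256.0, 316.0], [430.0, -432.0], 0.76)]
file_mid [([327.0, 168.0], [765.0, 109.0], 0.57)]
square_mid [([345.0, 208.0], [788.0, -77.0], 0.57)]
wrist left1_mid [([84.0, 88.0], [271.0, 310.0], 0.88), ([137.0, 222.0], [326.0, 158.0], 0.79), ([291.0, 63.0], [492.0, 353.0], 0.73), ([440.0, 12.0], [640.0, 417.0], 0.56)]
wrist right1_mid []
```

```bash
python3 -c "
from rig import finish_job
print(finish_job())"
```

```text
the job is handed in; nothing more can be done
None
```

I handed the job in at about 53 s, but no verdict came back. The trial piece was fed out against the stop, the three right-hand guides are in the hopper with the pusher drawn back, and the three left-hand guides are in the tray. I had no picture views left, so I checked the end state only by measured positions, detections and forces.

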